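Put returned left- and right-hand brackets back in stock

ROBOT

A 7-joint arm with a two-finger parallel gripper is mounted at the origin on the work surface. World frame = base frame: x ahead of the robot, y to its left, z up, the work surface at z = 0. Lengths are in m, angles in degrees, forces in N, time in s.
With the tool pointing down it reaches from about 0.425 to 0.875 m from the base axis. Payload 4.7 kg.
Tool frame: the origin (TCP) lies between the finger pads; the fingertips stand 14 mm ahead of it and the grasp point (between the pads) lies 5 mm behind it (env.tip_reach is the distance from the TCP to the fingertips, in m); z points along the fingers, y is the direction in which the jaws open and shut (so a half turn about z gives the same grasp; the last joint's range is limited). The gripper opens to 87 mm and grips with 3 to 60 N. Pads are 19 mm wide; open, the fingers measure 117 mm over their backs; the gripper's body (75 mm by 190 mm) begins 51 mm behind the grasp point.
Start: joints at [64.463, 18.392, -4.016, 83.108, 1.295, 78.541, -3.26], TCP at [0.288, -0.583, 0.237] pointing down, gripper open.
Joint ranges: [-163.93, 163.93], [-17.29, 119.83], [-79.2, 71.16], [3.27, 140.29], [-89.18, 269.18], [5.43, 117.66], [-154.24, 154.24]. Speed limits (degrees/s): [147.25, 147.25, 180, 180, 180, 180, 180].

INTERFACE

Orientations are given as [roll, pitch, yaw] about the fixed x, y, z axes, in that order (R = Rz(yaw) Ry(pitch) Rx(roll)).
In Python, from cell import env gives the robot as it stands. The module is installed in compiled form; this text tells all that it offers.
- The arm moves only by the shell command python3 -m pendant 'ROWS' [FORCE]. ROWS is JSON, a list of rows, each an object of numbers: "rx", "ry", "rz": the turn, a rotation vector about the tool's x, y, z in degrees; "tx", "ty", "tz": the shift along the tool's x, y, z in mm; "jaw": the finger opening in mm, from 0 to 87. In form: [{"rx": .., "ry": .., "rz": .., "tx": .., "ty": .., "tz": .., "jaw": ..}, ...]. A call has 1 to 20 rows; each row shifts and turns the commanded pose from where the row before left it, along the tool's axes as they then stand; what a row does not reach is not made up. A row lasts 1/12 s, in which the tool goes at most 41.7 mm and 7.16 degrees, less where a joint would pass 70% of its speed; a pose out of reach is approached as far as the arm can. A call with a gripper value outside its range is refused whole. The fingers move at their own pace and stop on an object; FORCE is the grip in N (left out, the last holds). Time passes only in rows, so rows that do not move let the fingers close. It gives the time, the measured TCP pose, the force and the opening at its end, in the units of the state.
- env.get_obs(): the state, without advancing time (a new reading comes with each control period).
- env.read_camera(name): name is "scene" or "top" or "wrist"; returns a dict with "img" (384x512x3 uint8, red, green, blue), "range_z" (384x512 float32, m along the optical axis (not along the pixel's ray), 0 where there is no reading), "vertical_fov" (degrees; the focal length in pixels is half the picture's height over the tangent of half this angle, whatever the lens; pixels are square), "cx", "cy" (the principal point, pixels), "distortion" ([k1, k2, p1, p2, k3] as OpenCV has them; the pictures are not rectified), "world_to_cam" (4x4, takes a point from world to camera coordinates). Camera axes: x right, y up, looking along -z (the intrinsics and any distortion apply to the point x, -y, -z); pixel columns grow to the right and rows downward; lengths in m; the calibration is good to about 2 mm. A picture is of the moment at which its call begins.
- env.sign_off(): hands the job in, once; it reports no verdict.
The state is a dict: "time_s": time; "qpos": joint angles; "joint_velocities": joint speeds; "effort": joint torques, N m; "tool_pos": TCP position; "tool_rot": TCP orientation; "force": force on the tool from outside, world axes, zero at the start; "wrist_torque": the same for the moment, N m; "grip_width": finger opening in m.
Only numpy, scipy, OpenCV 4.12 (cv2) and the standard library are available. Lean on these libraries where they do the work, as an engineer would, in place of code of your own. Each camera call takes 0.05 s, during which the arm holds its last target.

TASK

A left-hand and a right-hand lamp bracket, mirror images of each other, have come back and lie in the tipped dark grey bins of the stand. Put each one into the blue bin that already holds a bracket of the same hand: set it down gently, not dropped, in the free front half, standing flat on its foot and in line (parallel) with the one behind it. Do not shove the brackets already in stock, nor disturb the carton, filter and spanner lying around.

Things in the scene. Friction and masses are not known exactly. Their poses are not given: they have to be found in the camera images.
- bracket_left: Returned LEFT-hand bracket, 5 mm steel plate, 0.42 kg. Origin: centre of its foot's underside, z out of the foot. Foot 60 (x) x 80 (y) x 5 mm. Leaf 60 high along the foot's +x edge (x 25 to 30). At one end the leaf runs on past the foot as a round-ended lug 32 long, towards +y (to y +72, z 25 to 60): foot towards you, leaf behind, the lug points left. The other hand is its mirror image.
- bracket_right: Returned RIGHT-hand bracket, 5 mm steel plate, 0.42 kg. Origin: centre of its foot's underside, z out of the foot. Foot 60 (x) x 80 (y) x 5 mm. Leaf 60 high along the foot's +x edge (x 25 to 30). At one end the leaf runs on past the foot as a round-ended lug 32 long, towards -y (to y -72, z 25 to 60): foot towards you, leaf behind, the lug points right. The other hand is its mirror image.
- bracket_left_grip (a point): Grip point of bracket_left: mid-thickness of the leaf, near the centre of mass, at (27.5, 8, 42) mm in the bracket's frame; same axes; pinch across x. The bracket starts in either bin of the stand, foot flat on the sloping floor with its free edge (-x) downhill, so the leaf leans 35 degrees from vertical.
- bracket_right_grip (a point): Grip point of bracket_right: mid-thickness of the leaf, near the centre of mass, at (27.5, -8, 42) mm in the bracket's frame; same axes; pinch across x. The bracket starts in either bin of the stand, foot flat on the sloping floor with its free edge (-x) downhill, so the leaf leans 35 degrees from vertical.
- stock_left: LEFT-hand bracket already in stock, same shape and axes as bracket_left (lug towards +y), loose, standing on its foot in the back half of bin_left, leaf towards the back wall.
- stock_right: RIGHT-hand bracket already in stock, same shape and axes as bracket_right (lug towards -y), loose, standing on its foot in the back half of bin_right, leaf towards the back wall.
- bin_left: Blue low-fronted storage bin, fixed, 198 (x) x 158 (y) x 78 mm outside, walls and floor 4 mm. Front lip (-x) 34 high. Origin: centre of the underside, z up, inner floor at z = 4. Its back half (+x) holds one left-hand bracket; the front half is free. It may be either of the two.
- bin_right: Blue low-fronted storage bin, fixed, 198 (x) x 158 (y) x 78 mm outside, walls and floor 4 mm. Front lip (-x) 34 high. Origin: centre of the underside, z up, inner floor at z = 4. Its back half (+x) holds one right-hand bracket; the front half is free. It may be either of the two.
- stand: Fixed blue stand 366 mm wide, two dark grey bins side by side (middles at y +90, -90) tipped 35 degrees, open towards the stand's -x. Origin on the bench, z up. Bin floors pass 72 mm above the origin and rise towards +x. Inside each: 170 wide, 126 up the slope; lip 18 mm; back wall 72 mm; top edge 180 mm above bench. The back wall blocks an upright gripper: come in square to the floor.
- carton: Bystander: cardboard carton 80 x 120 x 70 mm, loose, origin under its centre.
- filter: Bystander: white oil-filter canister, 76 mm diameter, 94 mm high, loose, origin under its centre.
- spanner: Bystander: spanner 180 mm long lying flat along its x, loose.
There are look-alikes about, which are no part of the job. Leave any purple look-alike of the stock_right alone.

How it is judged (in metres and radians):
At the end, for the whole second after the job is handed in: Each returned bracket stands at rest on the floor of the blue bin of its own hand: foot within 6 mm of the floor and 7 degrees of level, within 17 degrees of parallel to the stock bracket there; the stock brackets upright, within 30 mm of their start (x of bracket_left in the frame of bin_left between -0.075 and 0.075 m and y of bracket_left in the frame of bin_left between -0.06 and 0.06 m and z of bracket_left in the frame of bin_left between 0 and 0.01 m and angle between each of bracket_left, stock_left, bracket_right, stock_right's own z axis and vertical below 0.12 rad and angle between the y axis of bracket_left and the y axis of stock_left, either way round below 0.3 rad and linear speed of each of bracket_left, bracket_right below 0.02 m/s and angular speed of each of bracket_left, bracket_right below 0.15 rad/s and distance of each of stock_left, stock_right from where it was at the start of the episode below 0.03 m and x of bracket_right in the frame of bin_right between -0.075 and 0.075 m and y of bracket_right in the frame of bin_right between -0.06 and 0.06 m and z of bracket_right in the frame of bin_right between 0 and 0.01 m and angle between the y axis of bracket_right and the y axis of stock_right, either way round below 0.3 rad); the robot touches nothing.
It fails at once if a stock bracket shoved more than 30 mm or tipped over (distance of any of stock_left, stock_right from where it was at the start of the episode above 0.03 m or angle between any of stock_left, stock_right's own z axis and vertical above 0.4 rad).
It fails at once if a bystander (carton, filter, spanner) moved more than 30 mm (distance of any of carton, filter, spanner from where it was at the start of the episode above 0.03 m).
It fails at once if a returned bracket dropped (falling out of the fingers faster than 0.6 m/s, that is from about 2 cm or more) ((linear speed of bracket_left above 0.6 m/s and contact force between bracket_left and the fingers below 0.5 N) or (linear speed of bracket_right above 0.6 m/s and contact force between bracket_right and the fingers below 0.5 N)).
It also fails if it takes over 59 s, if anything falls off the work surface, if the arm or the gripper's body presses on something with over 40 N, if the wrist force passes 120 N, or if a joint passes its speed limit or range.

## Working session

There is one attempt and no reset: what is moved stays moved. The work goes in short steps, Python scripts to look and compute and a shell command to move; the robot and the scene stay as the last step left them, time stands still between calls to the robot, and variables do not carry over. Pictures are saved under pics/ and viewed, and the job is handed in when it is done.

```bash
mkdir -p pics; ls; cat > h.py <<'E'
import numpy as np, cv2, pickle
from scipy.spatial.transform import Rotation as R
def snap(env,name):
    d=env.read_camera(name); pickle.dump(d,open(f'{name}.pkl','wb')); return d
def load(name): return pickle.load(open(f'{name}.pkl','rb'))
def intr(d):
    h,w=d['img'].shape[:2]; f=h/2/np.tan(np.radians(d['vertical_fov'])/2)
    return np.array([[f,0,d['cx']],[0,f,d['cy']],[0,0,1.]]),np.array(d['distortion'],float)
def rays(d,px):
    K,D=intr(d); u=cv2.undistortPoints(np.array(px,float).reshape(-1,1,2),K,D).reshape(-1,2)
    M=np.linalg.inv(d['world_to_cam']); dirs=np.c_[u[:,0],-u[:,1],-np.ones(len(u))]
    return M[:3,3],dirs@M[:3,:3].T
def pts(d,px):  # depth points
    px=np.array(px).reshape(-1,2); o,r=rays(d,px); z=d['range_z'][px[:,1].astype(int),px[:,0].astype(int)]
    return o+r*z[:,None],z
def onz(d,px,z):
    o,r=rays(d,px); return o+r*((z-o[2])/r[:,2])[:,None]
def proj(d,P):
    K,D=intr(d); P=np.atleast_2d(P); c=P@d['world_to_cam'][:3,:3].T+d['world_to_cam'][:3,3]
    c=c*[1,-1,-1]; return cv2.projectPoints(c.reshape(-1,1,3),np.zeros(3),np.zeros(3),K,D)[0].reshape(-1,2)
def cloud(d):
    h,w=d['img'].shape[:2]; v,u=np.mgrid[:h,:w]; P,z=pts(d,np.c_[u.ravel(),v.ravel()])
    return P.reshape(h,w,3),z.reshape(h,w)
def save(img,name,s=1.5,crop=None):
    if crop: x0,y0,x1,y1=crop; img=img[y0:y1,x0:x1]
    cv2.imwrite(f'pics/{name}.png',cv2.resize(img[...,::-1],None,fx=s,fy=s,interpolation=cv2.INTER_CUBIC))
E
python3 - <<'E'
from h import *
from cell import env
for n in('scene','top','wrist'):
    d=snap(env,n); save(d['img'],n+'0'); print(n,d['vertical_fov'],d['cx'],d['cy'],d['distortion'],(d['range_z']>0).mean()); print(np.linalg.inv(d['world_to_cam']).round(3))
o=env.get_obs(); print(o)
E
```

```text
pics
scene 55.8617927308829 255.90694225072562 189.1288255761556 [-0.09435055  0.          0.          0.          0.        ] 0.99609375
[[ 0.783 -0.499  0.372  0.986]
 [ 0.622  0.613 -0.486 -0.433]
 [ 0.014  0.612  0.791  0.844]
 [ 0.     0.     0.     1.   ]]
top 50.76106126482685 249.51944242059977 187.00768384866123 [-0.09013383  0.          0.          0.          0.        ] 0.9958089192708334
[[ 0.024  0.993 -0.119  0.521]
 [-1.     0.024  0.002  0.02 ]
 [ 0.005  0.119  0.993  1.149]
 [ 0.     0.     0.     1.   ]]
wrist 63.23700837406099 258.6286676849578 187.99275999437128 [0.02091056 0.         0.         0.         0.        ] 0.9961293538411459
[[ 0.444  0.857  0.263  0.361]
 [-0.896  0.425  0.129 -0.548]
 [-0.001 -0.293  0.956  0.383]
 [ 0.     0.     0.     1.   ]]
{'time_s': 0.15, 'qpos': array([64.4633338 , 18.43174855, -4.01692599, 83.15815178,  1.29546835,
       78.54166084, -3.26073079]), 'joint_velocities': array([ 0.00806939, -0.04782701, -0.08004989, -0.16118305, -0.03420761,
       -0.02439796, -0.07097927]), 'effort': array([-5.75823706e-04, -4.91791642e+01, -4.04903283e-01, -3.12876964e+01,
       -6.40029134e-02,  4.04168491e-02,  1.28842689e-04]), 'tool_pos': array([ 0.28824202, -0.58215062,  0.23569131]), 'tool_rot': array([-1.79913688e+02,  5.05807224e-03,  2.63467341e+01]), 'force': array([0.98317638, 1.06487794, 0.48004547]), 'wrist_torque': array([ 0.01143273,  0.05554664, -0.06091148]), 'grip_width': 0.08705332088634433}
```

View pics/scene0.png

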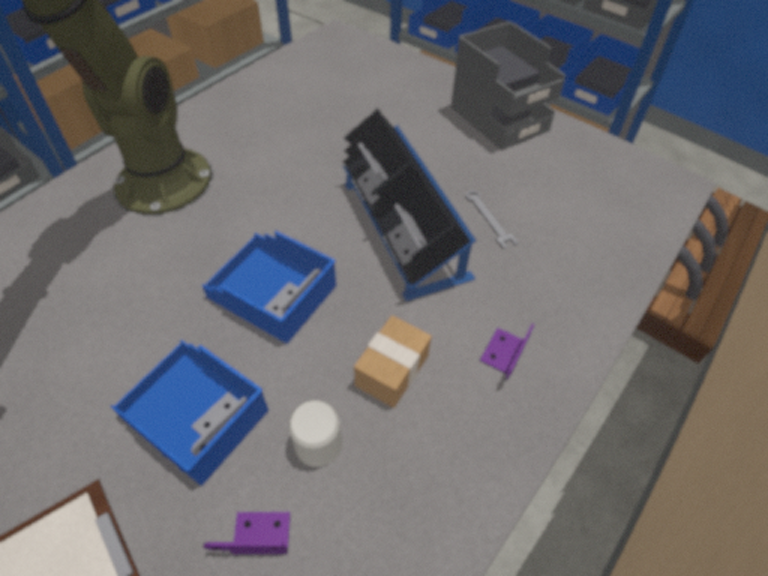

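View pics/top0.png

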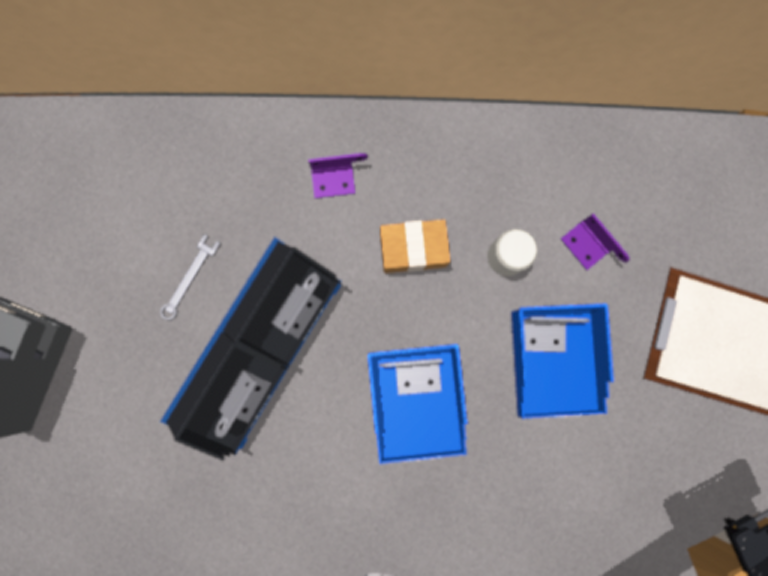

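View pics/wrist0.png

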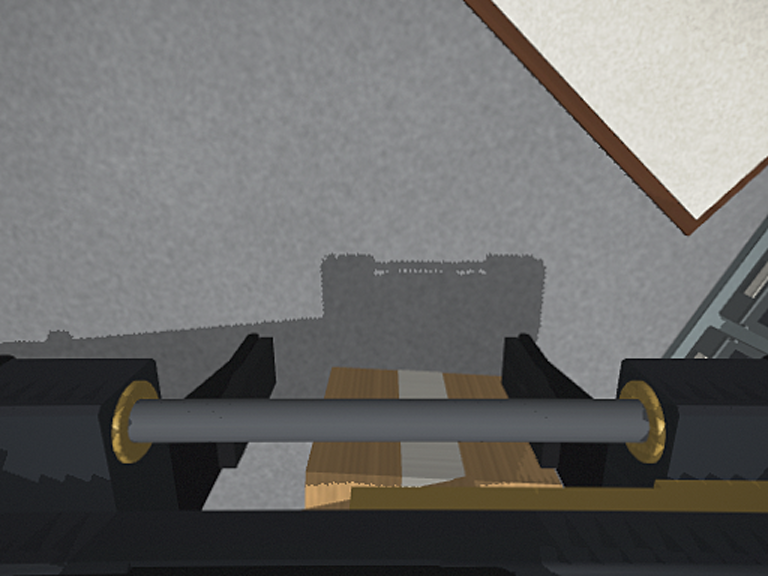

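The scene picture shows the stand at (400,200) and the blue bins at (270,285) and (195,410). The top picture (up = +x, left = +y) shows:

- **Bracket candidates:** returned ones in the stand at top (297,305) and (240,403). Stock ones in the blue bins at (415,375) and (545,335). Purple look-alikes at (335,175) and (595,240), which stay untouched.
- **Hand, viewed from foot to leaf:** the stand bracket at (297,305) has its lug up-right, so it is RIGHT. The one at (240,403) has its lug down-left, so it is LEFT.
- **Bins:** stock (415,375) has its lug to the left, so that is bin_left. Stock (545,335) has its lug to the right, so that is bin_right.

The wrist picture shows a brown box below the gripper. I'll check the choice in close crops and measure.

```bash
python3 - <<'E'
from h import *
t=load('top'); s=load('scene')
a=cv2.resize(t['img'][150:320,100:250],None,fx=3,fy=3,interpolation=cv2.INTER_CUBIC)
b=cv2.resize(s['img'][60:210,210:330],None,fx=3.4,fy=3.4,interpolation=cv2.INTER_CUBIC)
H=510;a=a[:H];b=b[:H]; save(np.hstack([a,b]),'crop1',0.95)
c=cv2.resize(t['img'][190:320,230:420],None,fx=4,fy=4,interpolation=cv2.INTER_CUBIC); save(c,'crop2',1)
for n,d in(('top',t),('scene',s)):
    P,z=cloud(d)
    # table plane check
    m=(z>0)&(abs(P[...,2])<.03)&(P[...,0]>.3)&(P[...,0]<.9)&(abs(P[...,1])<.5)
    print(n,'table z med',np.median(P[...,2][m]).round(4))
P,z=cloud(t)
for u,v in[(198,203),(160,268),(276,240),(370,215),(276,250),(260,300),(375,270),(277,280),(277,163),(343,167),(480,368),(130,190)]:
    print(u,v,P[v,u].round(3))
E
```

```text
top table z med 0.0003
scene table z med 0.0017
198 203 [0.599 0.147 0.131]
160 268 [0.435 0.235 0.133]
276 240 [ 0.511 -0.057  0.059]
370 215 [ 0.586 -0.327  0.007]
276 250 [ 0.482 -0.06   0.011]
260 300 [ 0.343 -0.019  0.006]
375 270 [ 0.431 -0.341  0.006]
277 280 [ 0.399 -0.065  0.003]
277 163 [ 0.717 -0.055  0.072]
343 167 [ 0.707 -0.23   0.093]
480 368 [ 0.176 -0.613  0.071]
130 190 [0.642 0.36  0.002]
```

View pics/crop1.png

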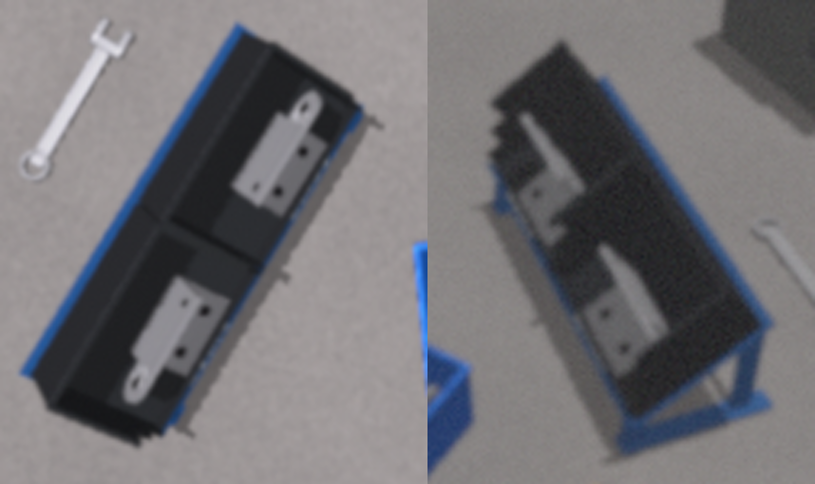

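View pics/crop2.png

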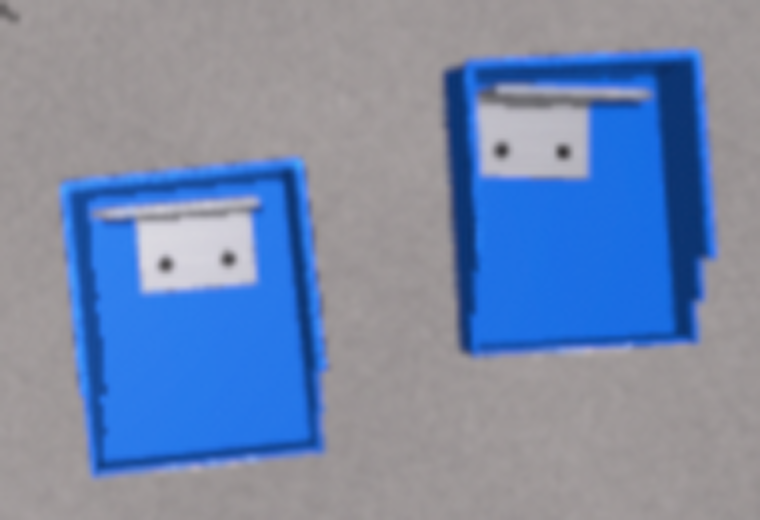

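The crops confirm the choice. In the top crop the upper-right return has its lug up-right (RIGHT) and the lower-left one has it down-left (LEFT). The bin stocks are left-hand in the nearer-to-stand bin and right-hand in the other. Next I measure the stand, brackets and bins.

```bash
cat > m1.py <<'E'
from h import *
t=load('top'); s=load('scene')
def bright(d): 
    hsv=cv2.cvtColor(d['img'],cv2.COLOR_RGB2HSV); return hsv
def plane(P,iters=300,tol=.004):
    rng=np.random.default_rng(0);best=None
    for _ in range(iters):
        a,b,c=P[rng.choice(len(P),3,False)]; n=np.cross(b-a,c-a); l=np.linalg.norm(n)
        if l<1e-8: continue
        n/=l; k=abs((P-a)@n)<tol
        if best is None or k.sum()>best.sum(): best=k
    Q=P[best]; c=Q.mean(0); n=np.linalg.svd(Q-c)[2][2]; n*=np.sign(n[2]) or 1
    return c,n,best
E
python3 - <<'E'
from m1 import *
for nm,d,box in(('top',t,(100,150,240,320)),('scene',s,(225,70,320,195))):
    P,z=cloud(d); hsv=bright(d); x0,y0,x1,y1=box
    m=np.zeros(z.shape,bool); m[y0:y1,x0:x1]=1
    m&=(hsv[...,2]>(85))&(hsv[...,1]<60)&(P[...,2]>.06)&(z>0)
    n,l,st,ce=cv2.connectedComponentsWithStats(m.astype(np.uint8))
    for i in range(1,n):
        if st[i,4]<60: continue
        Q=P[l==i]; c,nn,k=plane(Q); print(nm,st[i],ce[i].round(1),'plane n',nn.round(3),'c',c.round(4),k.sum(),'zr',Q[:,2].min().round(3),Q[:,2].max().round(3))
    # blue stand / dark floor
    dk=np.zeros(z.shape,bool); dk[y0:y1,x0:x1]=1; dk&=(hsv[...,2]<60)&(P[...,2]>.06)&(P[...,2]<.2)
    Q=P[dk]; c,nn,k=plane(Q); print(nm,'floor',nn.round(3),c.round(3),k.sum(),len(Q),'tilt',np.degrees(np.arccos(nn[2])).round(1),'yaw',np.degrees(np.arctan2(-nn[1],-nn[0])).round(1))
    bl=(hsv[...,0]>95)&(hsv[...,0]<125)&(hsv[...,1]>120)&(hsv[...,2]>60)
    for lo,hi in((.165,.2),(.07,.09)):
        mm=bl&(P[...,2]>lo)&(P[...,2]<hi)&(P[...,1]>.0 if lo>.1 else P[...,1]<.02)&(P[...,0]<.9)
        Q=P[mm]; 
        if len(Q)>10: print(nm,'blue',lo,len(Q),Q.mean(0).round(3),np.linalg.svd(Q[:,:2]-Q[:,:2].mean(0),full_matrices=False)[2][0].round(3))
E
```

```text
top [182 182  31  43 660] [198.1 203.9] plane n [0.418 0.684 0.599] c [0.6034 0.1527 0.1187] 440 zr 0.06 0.139
top [143 247  36  45 707] [159.3 267.4] plane n [0.398 0.703 0.59 ] c [0.4339 0.2489 0.1172] 488 zr 0.06 0.14
top floor [-0.286 -0.504  0.815] [0.523 0.23  0.091] 2233 4758 tilt 35.4 yaw 60.4
top blue 0.07 703 [ 0.527 -0.212  0.077] [-0.286  0.958]
scene [239  95  19  40 311] [247.1 115.8] plane n [-0.278 -0.461  0.843] c [0.4298 0.2369 0.0727] 186 zr 0.06 0.15
scene [259 136  25  39 451] [270.9 156.5] plane n [-0.275 -0.448  0.851] c [0.5852 0.1502 0.0733] 278 zr 0.06 0.145
scene floor [-0.28  -0.499  0.82 ] [0.518 0.241 0.1  ] 1242 3136 tilt 34.9 yaw 60.7
scene blue 0.165 55 [-0.189  0.465  0.179] [-0.697 -0.717]
scene blue 0.07 1022 [ 0.448 -0.205  0.078] [ 0.969 -0.246]
```

```bash
python3 - <<'E'
from m1 import *
yaw=np.radians(60.5);th=np.radians(35);u=np.array([np.cos(yaw),np.sin(yaw),0]);Z=np.array([0,0,1.])
F=np.array([np.cos(th)*u+np.sin(th)*Z,[-np.sin(yaw),np.cos(yaw),0],-np.sin(th)*u+np.cos(th)*Z])
np.save('F.npy',F)
O=np.array([.52,.2,.09])
for nm,d,box in(('top',t,(100,150,240,320)),('scene',s,(225,70,320,195))):
    P,z=cloud(d); hsv=bright(d); x0,y0,x1,y1=box
    dk=np.zeros(z.shape,bool); dk[y0:y1,x0:x1]=1; 
    L=(P-O)@F.T
    fl=dk&(hsv[...,2]<70)&(abs(L[...,2])<.02); print(nm,'floor h med',np.median(L[fl][:,2]).round(4),'L x range',np.percentile(L[fl][:,0],[1,5,95,99]).round(3),np.percentile(L[fl][:,1],[1,99]).round(3))
    h0=np.median(L[fl][:,2])
    wall=dk&(hsv[...,2]<70)&(L[...,2]>h0+.02)&(L[...,2]<h0+.06)&(L[...,0]>.03); print('backwall x',np.percentile(L[wall][:,0],[5,50,95]).round(3))
    m=dk&(hsv[...,2]>85)&(hsv[...,1]<60)&(P[...,2]>.06)
    n,l,st,ce=cv2.connectedComponentsWithStats(m.astype(np.uint8))
    for i in range(1,n):
        if st[i,4]<60: continue
        Q=L[l==i]; h=Q[:,2]-h0
        lf=Q[(h>.02)&(h<.07)]; ft=Q[abs(h-.005)<.01]
        if len(lf)>20:
            p=np.polyfit(lf[:,1],lf[:,0],1); print(' leaf n',len(lf),'x',np.median(lf[:,0]).round(4),'slope deg',np.degrees(np.arctan(p[0])).round(1),'y',np.percentile(lf[:,1],[1,99]).round(4),'h',(np.percentile(lf[:,2],[1,50,99])-h0).round(4))
        if len(ft)>10:print(' foot n',len(ft),'x',np.percentile(ft[:,0],[2,98]).round(4),'y',np.percentile(ft[:,1],[2,98]).round(4),'h',(np.median(ft[:,2])-h0).round(4))
E
```

```text
top floor h med -0.0138 L x range [-0.046 -0.044  0.087  0.088] [-0.166  0.183]
backwall x [0.048 0.086 0.088]
 leaf n 355 x 0.0165 slope deg 1.7 y [-0.1534 -0.0475] h [0.0202 0.0454 0.0616]
 foot n 279 x [-0.0385  0.0183] y [-0.1461 -0.0441] h 0.0043
 leaf n 371 x 0.016 slope deg 0.0 y [0.049  0.1585] h [0.0211 0.046  0.0617]
 foot n 301 x [-0.0382  0.0173] y [0.0496 0.1637] h 0.0044
scene floor h med -0.0105 L x range [-0.047 -0.044  0.071  0.084] [-0.173  0.186]
backwall x [0.033 0.058 0.084]
 leaf n 106 x 0.0141 slope deg -1.1 y [0.0478 0.1819] h [0.0211 0.0509 0.0609]
 foot n 199 x [-0.0417  0.0146] y [0.0514 0.1769] h 0.0039
 leaf n 143 x 0.0132 slope deg 1.6 y [-0.1613 -0.0473] h [0.0212 0.0523 0.0634]
 foot n 299 x [-0.0409  0.0144] y [-0.1218 -0.0205] h 0.0035
```

```bash
cat > d.py <<'E'
from h import *
from cell import env
F=np.load('F.npy'); O=np.array([.52,.2,.09])
def cur():
    o=env.get_obs(); return np.array(o['tool_pos']),R.from_euler('xyz',o['tool_rot'],degrees=True),o
def bracketR(F): return R.from_matrix(np.c_[F[1],F[0],-F[2]])
def delta(p,r,verbose=True):
    c,rc,o=cur(); dt=rc.inv().apply(p-c)*1000; dr=(rc.inv()*r).as_rotvec(degrees=True)
    print('t',round(o['time_s'],2),'at',c.round(4),o['tool_rot'].round(1),'| shift mm',dt.round(1),'| turn',dr.round(1),'F',o['force'].round(1),'w',round(o['grip_width'],4)); return dt,dr
def stand(Lx,Ly,h,h0=-.012): return O+np.array([Lx,Ly,h0+h])@F
E
python3 - <<'E'
from d import *
c,rc,o=cur()
for n,y in(('R',-.0925),('L',.096)):
    for h in(.037,.13):print(n,h,stand(.0125,y,h).round(4))
print(bracketR(F).as_euler('xyz',degrees=True))
delta(c+[0.13,.25,.2],R.from_euler('xyz',[180,0,62]*np.array([1,1,1]),degrees=True)); 
delta(stand(.0125,-.0925,.13),bracketR(F))
E
```

```text
R 0.037 [0.5985 0.1509 0.1176]
R 0.13 [0.5722 0.1045 0.1938]
L 0.037 [0.4344 0.2437 0.1176]
L 0.13 [0.4082 0.1973 0.1938]
[145.    0.  150.5]
t 0.15 at [ 0.2882 -0.5822  0.2357] [-179.9    0.    26.3] | shift mm [ 227.4 -166.6 -199.8] | turn [ -0.1  -0.  -35.7] F [1.  1.1 0.5] w 0.0871
t 0.15 at [ 0.2882 -0.5822  0.2357] [-179.9    0.    26.3] | shift mm [ 559.2 -489.2   42.5] | turn [ -20.    37.6 -119.6] F [1.  1.1 0.5] w 0.0871
```

```bash
python3 -m pendant '[{"tz":-35},{"tz":-35},{"tz":-35},{"tz":-35},{"tz":-30},{"tz":-20},{"tx":30,"ty":-30},{"tx":33,"ty":-32},{"tx":33,"ty":-32},{"tx":33,"ty":-32},{"tx":33,"ty":-32},{"tx":33,"ty":-32},{"tx":33,"ty":-32},{"tx":33,"ty":-32},{"tx":33,"ty":-32},{"tx":33,"ty":-32},{"tx":33,"ty":-32},{"tx":33,"ty":-32},{"tx":33,"ty":-32},{"tx":30,"ty":-32}]' 20
python3 -m pendant '[{"rz":-7},{"rz":-7},{"rz":-7},{"rz":-7},{"rz":-7},{"rz":-7},{"rz":-7},{"rz":-7},{"rz":-7},{"rz":-7},{"rz":-7},{"rz":-7},{"rz":-7},{"rz":-7},{"rz":-7},{"rz":-7},{"rz":-7},{"rz":-5}]'
python3 - <<'E'
from d import *
print(env.get_obs()['qpos'].round(1))
delta(stand(.0125,-.0925,.16),bracketR(F))
E
```

```text
[64.5 18.4 -4.  83.2  1.3 78.5 -3.3]
t 0.15 at [ 0.2882 -0.5822  0.2357] [-179.9    0.    26.3] | shift mm [ 545.  -479.6   18. ] | turn [ -20.    37.6 -119.6] F [1.  1.1 0.5] w 0.0871invalid input at $[0]: expected keys rx, ry, rz, tx, ty, tz, jaw
invalid input at $[0]: expected keys rx, ry, rz, tx, ty, tz, jaw
```

```bash
python3 -m pendant '[{"rx":0,"ry":0,"rz":0,"tx":0,"ty":0,"tz":-35,"jaw":60},{"rx":0,"ry":0,"rz":0,"tx":0,"ty":0,"tz":-35,"jaw":60},{"rx":0,"ry":0,"rz":0,"tx":0,"ty":0,"tz":-35,"jaw":60},{"rx":0,"ry":0,"rz":0,"tx":0,"ty":0,"tz":-35,"jaw":60},{"rx":0,"ry":0,"rz":0,"tx":15,"ty":-15,"tz":-30,"jaw":60},{"rx":0,"ry":0,"rz":0,"tx":28,"ty":-27,"tz":0,"jaw":60},{"rx":0,"ry":0,"rz":0,"tx":28,"ty":-27,"tz":0,"jaw":60},{"rx":0,"ry":0,"rz":0,"tx":28,"ty":-27,"tz":0,"jaw":60},{"rx":0,"ry":0,"rz":0,"tx":28,"ty":-27,"tz":0,"jaw":60},{"rx":0,"ry":0,"rz":0,"tx":28,"ty":-27,"tz":0,"jaw":60},{"rx":0,"ry":0,"rz":0,"tx":28,"ty":-27,"tz":0,"jaw":60},{"rx":0,"ry":0,"rz":0,"tx":28,"ty":-27,"tz":0,"jaw":60},{"rx":0,"ry":0,"rz":0,"tx":28,"ty":-27,"tz":0,"jaw":60},{"rx":0,"ry":0,"rz":0,"tx":28,"ty":-27,"tz":0,"jaw":60},{"rx":0,"ry":0,"rz":0,"tx":28,"ty":-27,"tz":0,"jaw":60},{"rx":0,"ry":0,"rz":0,"tx":28,"ty":-27,"tz":0,"jaw":60},{"rx":0,"ry":0,"rz":0,"tx":28,"ty":-27,"tz":0,"jaw":60},{"rx":0,"ry":0,"rz":0,"tx":28,"ty":-27,"tz":0,"jaw":60},{"rx":0,"ry":0,"rz":0,"tx":28,"ty":-27,"tz":0,"jaw":60},{"rx":0,"ry":0,"rz":0,"tx":28,"ty":-27,"tz":0,"jaw":60}]' 20
python3 - <<'E'
from d import *
print(env.get_obs()['qpos'].round(1))
delta(stand(.0125,-.0925,.16),bracketR(F))
E
```

```text
time_s: 1.82
tool_pos: [0.4919, -0.0112, 0.4066]
tool_rot: [180.0, 0.0, 26.3]
force: [1.5, 0.4, 0.2]
grip_width: 0.0595
[ 34.3  -1.6 -34.9  86.4  -0.9  94.9 -64.3]
t 1.82 at [ 0.4919 -0.0112  0.4066] [180.    0.   26.3] | shift mm [109.1 -58.5 188.1] | turn [ -20.    37.7 -119.6] F [1.5 0.4 0.2] w 0.0595
```

```bash
python3 -m pendant '[{"rx":-1.11,"ry":2.09,"rz":-6.64,"tx":0,"ty":0,"tz":0,"jaw":60},{"rx":-1.11,"ry":2.09,"rz":-6.64,"tx":0,"ty":0,"tz":0,"jaw":60},{"rx":-1.11,"ry":2.09,"rz":-6.64,"tx":0,"ty":0,"tz":0,"jaw":60},{"rx":-1.11,"ry":2.09,"rz":-6.64,"tx":0,"ty":0,"tz":0,"jaw":60},{"rx":-1.11,"ry":2.09,"rz":-6.64,"tx":0,"ty":0,"tz":0,"jaw":60},{"rx":-1.11,"ry":2.09,"rz":-6.64,"tx":0,"ty":0,"tz":0,"jaw":60},{"rx":-1.11,"ry":2.09,"rz":-6.64,"tx":0,"ty":0,"tz":0,"jaw":60},{"rx":-1.11,"ry":2.09,"rz":-6.64,"tx":0,"ty":0,"tz":0,"jaw":60},{"rx":-1.11,"ry":2.09,"rz":-6.64,"tx":0,"ty":0,"tz":0,"jaw":60},{"rx":-1.11,"ry":2.09,"rz":-6.64,"tx":0,"ty":0,"tz":0,"jaw":60},{"rx":-1.11,"ry":2.09,"rz":-6.64,"tx":0,"ty":0,"tz":0,"jaw":60},{"rx":-1.11,"ry":2.09,"rz":-6.64,"tx":0,"ty":0,"tz":0,"jaw":60},{"rx":-1.11,"ry":2.09,"rz":-6.64,"tx":0,"ty":0,"tz":0,"jaw":60},{"rx":-1.11,"ry":2.09,"rz":-6.64,"tx":0,"ty":0,"tz":0,"jaw":60},{"rx":-1.11,"ry":2.09,"rz":-6.64,"tx":0,"ty":0,"tz":0,"jaw":60},{"rx":-1.11,"ry":2.09,"rz":-6.64,"tx":0,"ty":0,"tz":0,"jaw":60},{"rx":-1.11,"ry":2.09,"rz":-6.64,"tx":0,"ty":0,"tz":0,"jaw":60},{"rx":-1.11,"ry":2.09,"rz":-6.64,"tx":0,"ty":0,"tz":0,"jaw":60},{"rx":0,"ry":0,"rz":0,"tx":0,"ty":0,"tz":0,"jaw":60}]'
python3 - <<'E'
from d import *
print(env.get_obs()['qpos'].round(1))
delta(stand(.0125,-.0925,.16),bracketR(F))
w=snap(env,'wrist');save(w['img'],'wrist1')
E
```

```text
time_s: 3.4
tool_pos: [0.492, -0.0145, 0.405]
tool_rot: [145.1, -0.1, 150.5]
force: [0.2, -1.2, -0.4]
grip_width: 0.0599
[ 23.8  -9.5  -1.1 101.1 -35.   84.8  85.3]
t 3.4 at [ 0.492  -0.0145  0.405 ] [ 1.451e+02 -1.000e-01  1.505e+02] | shift mm [-11.4  -3.7 225.1] | turn [-0.1 -0.  -0.1] F [ 0.2 -1.2 -0.4] w 0.0599
```

View pics/wrist1.png

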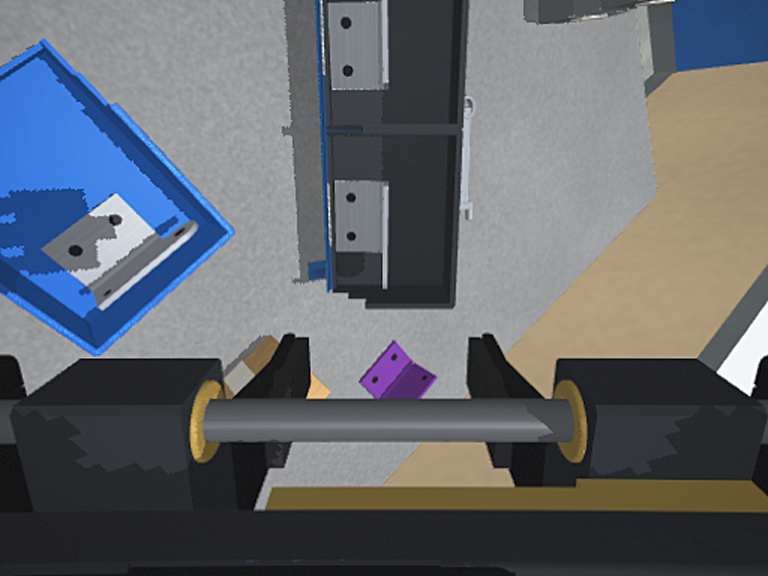

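The wrist view looks square down the slope. The right-hand return has its foot at (357,215), its leaf edge-on at x≈385 and its lug running down to y≈288. The left one is at (358,45). I use this view's depth and rays as the second measurement.

```bash
python3 - <<'E'
from m1 import *
from d import F,O
w=load('wrist'); P,z=cloud(w); hsv=bright(w); L=(P-O)@F.T
dk=(hsv[...,2]<75)&(abs(L[...,2]+.012)<.015)&(abs(L[...,0]-.02)<.06)&(abs(L[...,1])<.18)
c,n,k=plane(P[dk]); print('floor',n.round(3),np.degrees(np.arccos(n[2])).round(2),np.degrees(np.arctan2(-n[1],-n[0])).round(2),'h',np.median(L[dk][:,2]).round(4), 'x',np.percentile(L[dk][:,0],[1,99]).round(3),'y',np.percentile(L[dk][:,1],[1,99]).round(3))
h0=np.median(L[dk][:,2])
m=(hsv[...,2]>95)&(hsv[...,1]<60)&(L[...,2]>h0-.003)&(L[...,2]<h0+.08)&(abs(L[...,0])<.06)&(abs(L[...,1])<.18)
nn,l,st,ce=cv2.connectedComponentsWithStats(m.astype(np.uint8))
for i in range(1,nn):
    if st[i,4]<150: continue
    Q=L[l==i]; h=Q[:,2]-h0; top=Q[h>.05]; ft=Q[abs(h-.005)<.004]
    print(st[i]); 
    if len(top)>5: p=np.polyfit(top[:,1],top[:,0],1);print(' top edge x',np.median(top[:,0]).round(4),'slope',np.degrees(np.arctan(p[0])).round(1),'y',np.percentile(top[:,1],[0,2,98,100]).round(4),'h',np.median(h[h>.05]).round(4))
    print(' foot h',np.median(ft[:,2]-h0).round(4),'x',np.percentile(ft[:,0],[0,2,98,100]).round(4),'y',np.percentile(ft[:,1],[0,2,98,100]).round(4))
# rays: top edge of leaf (1.5x px) on plane h0+.06 ; foot corners on h0+.005
def onplane(d,px,h):
    o,r=rays(d,np.array(px)/1.5); s=((h0+h)-(o-O)@F[2])/(r@F[2]); return ((o+r*s[:,None])-O)@F.T
print('leaf top ends',onplane(w,[(385.5,182),(385.5,288)],.06).round(4)); print('foot corners',onplane(w,[(335,181),(335,250),(379,181),(379,252)],.005).round(4))
t=load('top')
print('top view leaf top edge lug tip/foot end',onplane(t,[(317,276),(293,331),(216,434),(263,376)],.06).round(4))
E
```

```text
floor [-0.28  -0.497  0.821] 34.77 60.57 h -0.0146 x [-0.038  0.08 ] y [-0.167  0.129]
[ 218    0   41   60 2185]
 top edge x 0.0116 slope -0.6 y [0.0484 0.0496 0.1148 0.1162] h 0.06
 foot h 0.0051 x [-0.0458 -0.0442  0.0066  0.0141] y [0.0482 0.0497 0.1269 0.1287]
[ 223  120   36   73 1712]
 top edge x 0.0111 slope 1.0 y [-0.1547 -0.1515 -0.0469 -0.0458] h 0.0598
 foot h 0.005 x [-0.0456 -0.0445  0.0056  0.0138] y [-0.1373 -0.1237 -0.047  -0.0453]
leaf top ends [[ 0.0127 -0.0429  0.0454]
 [ 0.0124 -0.1537  0.0454]]
foot corners [[-0.0438 -0.0465 -0.0096]
 [-0.0465 -0.125  -0.0096]
 [ 0.0051 -0.0465 -0.0096]
 [ 0.0046 -0.1274 -0.0096]]
top view leaf top edge lug tip/foot end [[ 0.0174 -0.1533  0.0454]
 [ 0.0019 -0.0537  0.0454]
 [ 0.0247  0.1551  0.0454]
 [ 0.0061  0.0358  0.0454]]
```

```bash
python3 - <<'E'
from d import *
delta(stand(.0118,-.093,.11,-.0142),bracketR(F))
delta(stand(.0118,-.093,.037,-.0142),bracketR(F))
E
```

```text
t 3.45 at [ 0.492  -0.0138  0.4055] [145.1  -0.2 150.2] | shift mm [-12.1  -4.9 277.3] | turn [-0.1  0.  -0.3] F [-0.2 -0.4 -1. ] w 0.06
t 3.45 at [ 0.492  -0.0138  0.4055] [145.1  -0.2 150.2] | shift mm [-12.1  -4.8 350.3] | turn [-0.1  0.  -0.3] F [-0.2 -0.4 -1. ] w 0.06
```

```bash
python3 -m pendant '[{"rx":0,"ry":0,"rz":0,"tx":-2,"ty":-1,"tz":30,"jaw":55},{"rx":0,"ry":0,"rz":0,"tx":-2,"ty":-1,"tz":35,"jaw":55},{"rx":0,"ry":0,"rz":0,"tx":-2,"ty":-1,"tz":35,"jaw":55},{"rx":0,"ry":0,"rz":0,"tx":-2,"ty":-1,"tz":35,"jaw":55},{"rx":0,"ry":0,"rz":0,"tx":-2,"ty":-1,"tz":35,"jaw":55},{"rx":0,"ry":0,"rz":0,"tx":-2,"ty":0,"tz":35,"jaw":55},{"rx":0,"ry":0,"rz":0,"tx":0,"ty":0,"tz":35,"jaw":55},{"rx":0,"ry":0,"rz":0,"tx":0,"ty":0,"tz":25,"jaw":55},{"rx":0,"ry":0,"rz":0,"tx":0,"ty":0,"tz":12,"jaw":55},{"rx":0,"ry":0,"rz":0,"tx":0,"ty":0,"tz":0,"jaw":55},{"rx":0,"ry":0,"rz":0,"tx":0,"ty":0,"tz":0,"jaw":55}]'
python3 - <<'E'
from d import *
delta(stand(.0118,-.093,.037,-.0142),bracketR(F))
w=snap(env,'wrist');save(w['img'],'wrist2')
E
```

```text
time_s: 4.37
tool_pos: [0.5782, 0.1161, 0.1766]
tool_rot: [145.1, -0.1, 150.4]
force: [0.0, -0.4, 0.4]
grip_width: 0.0552
t 4.37 at [0.5782 0.1161 0.1766] [ 1.451e+02 -1.000e-01  1.504e+02] | shift mm [-1.  -1.4 73.6] | turn [-0.1 -0.  -0.1] F [ 0.  -0.4  0.4] w 0.0552
```

View pics/wrist2.png

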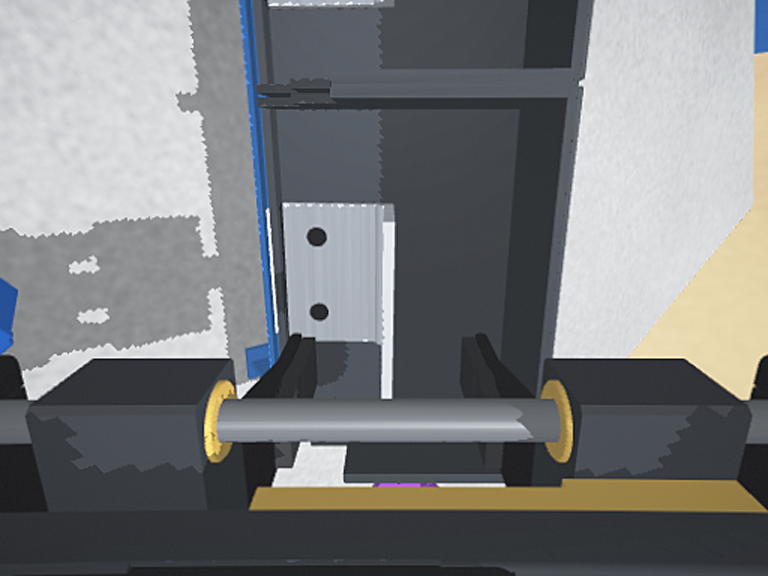

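The leaf's top edge (x≈388) lies midway between the fingers (≈305 and ≈470), so I go in and close.

```bash
python3 -m pendant '[{"rx":0,"ry":0,"rz":0,"tx":-1,"ty":-1,"tz":14,"jaw":55},{"rx":0,"ry":0,"rz":0,"tx":0,"ty":0,"tz":15,"jaw":55},{"rx":0,"ry":0,"rz":0,"tx":0,"ty":0,"tz":15,"jaw":55},{"rx":0,"ry":0,"rz":0,"tx":0,"ty":0,"tz":15,"jaw":55},{"rx":0,"ry":0,"rz":0,"tx":0,"ty":0,"tz":14,"jaw":55},{"rx":0,"ry":0,"rz":0,"tx":0,"ty":0,"tz":0,"jaw":55},{"rx":0,"ry":0,"rz":0,"tx":0,"ty":0,"tz":0,"jaw":40}]' 25
python3 - <<'E'
from d import *
delta(stand(.0118,-.093,.037,-.0142),bracketR(F))
E
python3 -m pendant '[{"rx":0,"ry":0,"rz":0,"tx":0,"ty":0,"tz":0,"jaw":20},{"rx":0,"ry":0,"rz":0,"tx":0,"ty":0,"tz":0,"jaw":8},{"rx":0,"ry":0,"rz":0,"tx":0,"ty":0,"tz":0,"jaw":0},{"rx":0,"ry":0,"rz":0,"tx":0,"ty":0,"tz":0,"jaw":0},{"rx":0,"ry":0,"rz":0,"tx":0,"ty":0,"tz":0,"jaw":0},{"rx":0,"ry":0,"rz":0,"tx":0,"ty":0,"tz":0,"jaw":0}]' 40
```

```text
time_s: 5.0
tool_pos: [0.6001, 0.15, 0.1173]
tool_rot: [145.0, 0.1, 150.4]
force: [-0.1, -0.0, 0.2]
grip_width: 0.0529
t 5.0 at [0.6001 0.15   0.1173] [1.450e+02 1.000e-01 1.504e+02] | shift mm [ 1.4 -0.5  1.9] | turn [-0.   0.1 -0.1] F [-0.1 -0.   0.2] w 0.0529
time_s: 5.5
tool_pos: [0.5998, 0.1504, 0.1164]
tool_rot: [145.1, 0.0, 150.4]
force: [1.1, -0.3, 0.2]
grip_width: 0.0162
```

```bash
python3 -m pendant '[{"rx":0,"ry":0,"rz":0,"tx":0,"ty":0,"tz":0,"jaw":0},{"rx":0,"ry":0,"rz":0,"tx":0,"ty":0,"tz":0,"jaw":0},{"rx":0,"ry":0,"rz":0,"tx":0,"ty":0,"tz":0,"jaw":0},{"rx":0,"ry":0,"rz":0,"tx":0,"ty":0,"tz":0,"jaw":0}]' 40
```

```text
time_s: 5.83
tool_pos: [0.5996, 0.1512, 0.1166]
tool_rot: [145.0, -0.0, 150.5]
force: [-0.9, 1.2, 3.3]
grip_width: 0.0048
```

Gripped at 4.8 mm, which matches the 5 mm plate. I lift square to the floor.

```bash
python3 -m pendant '[{"rx":0,"ry":0,"rz":0,"tx":0,"ty":0,"tz":-6,"jaw":0},{"rx":0,"ry":0,"rz":0,"tx":0,"ty":0,"tz":-12,"jaw":0},{"rx":0,"ry":0,"rz":0,"tx":0,"ty":0,"tz":-18,"jaw":0},{"rx":0,"ry":0,"rz":0,"tx":0,"ty":0,"tz":-22,"jaw":0},{"rx":0,"ry":0,"rz":0,"tx":0,"ty":0,"tz":-25,"jaw":0},{"rx":0,"ry":0,"rz":0,"tx":0,"ty":0,"tz":-25,"jaw":0},{"rx":0,"ry":0,"rz":0,"tx":0,"ty":0,"tz":-25,"jaw":0},{"rx":0,"ry":0,"rz":0,"tx":0,"ty":0,"tz":-25,"jaw":0},{"rx":0,"ry":0,"rz":0,"tx":0,"ty":0,"tz":-25,"jaw":0},{"rx":0,"ry":0,"rz":0,"tx":0,"ty":0,"tz":-25,"jaw":0},{"rx":0,"ry":0,"rz":0,"tx":0,"ty":0,"tz":-12,"jaw":0},{"rx":0,"ry":0,"rz":0,"tx":0,"ty":0,"tz":0,"jaw":0}]' 40
python3 - <<'E'
from m1 import *
# bins: fit from top and scene depth: rims (z~.078) via min-area rect, floor height, stock leaf/foot
for nm,d in(('top',t),('scene',s)):
    P,z=cloud(d);hsv=bright(d)
    bl=(hsv[...,0]>100)&(hsv[...,0]<120)&(hsv[...,1]>150)&(P[...,1]<.03)&(P[...,0]>.25)&(P[...,0]<.7)&(P[...,2]<.1)
    for tag,sel in(('L',P[...,1]>-.17),('R',P[...,1]<-.17)):
        k=bl&sel; Q=P[k]
        fl=Q[abs(Q[:,2]-.004)<.006]; rim=Q[(Q[:,2]>.066)&(Q[:,2]<.09)]
        (cx,cy),(a,b),ang=cv2.minAreaRect((rim[:,:2]*1000).astype(np.float32))
        print(nm,tag,'floor z',np.median(fl[:,2]).round(4),'rim rect c',round(cx),round(cy),'size',round(a),round(b),'ang',round(ang,1),'rim z',np.median(rim[:,2]).round(4))
        g=(hsv[...,1]<70)&(hsv[...,2]>100)&(P[...,2]>.005)&(P[...,2]<.075)&(P[...,0]>.4)&(P[...,0]<.63)&(P[...,1]<0)&(P[...,1]>-.42)&sel
        n,l,st,ce=cv2.connectedComponentsWithStats(g.astype(np.uint8));i=1+st[1:,4].argmax();G=P[l==i]
        top=G[G[:,2]>.05];
        p=np.polyfit(top[:,1],top[:,0],1)
        print('   stock px',ce[i].round(0),'leaf top z',np.percentile(top[:,2],95).round(3),'x,y',np.median(top[:,:2],0).round(3),'y rng',np.percentile(top[:,1],[2,98]).round(3),'yaw',np.degrees(np.arctan(-p[0])).round(1))
        ft=G[(G[:,2]<.016)]
        (cx,cy),(a,b),ang=cv2.minAreaRect((ft[:,:2]*1000).astype(np.float32)); print('   foot c',round(cx),round(cy),round(a),round(b),round(ang,1),'z',np.median(ft[:,2]).round(4))
E
```

```text
time_s: 6.83
tool_pos: [0.5379, 0.0378, 0.2981]
tool_rot: [145.1, 0.2, 150.2]
force: [-0.1, 0.0, -3.5]
grip_width: 0.0047
top L floor z 0.0035 rim rect c 462 -61 size 139 161 ang 7.0 rim z 0.0768
   stock px [278. 250.] leaf top z 0.067 x,y [ 0.508 -0.048] y rng [-0.098 -0.004] yaw 5.8
   foot c 478 -68 54 79 5.4 z 0.0088
top R floor z 0.0034 rim rect c 545 -324 size 138 163 ang 4.4 rim z 0.0769
   stock px [364. 222.] leaf top z 0.066 x,y [ 0.589 -0.309] y rng [-0.365 -0.269] yaw -0.6
   foot c 561 -306 54 76 1.0 z 0.009
scene L floor z 0.0051 rim rect c 463 -65 size 144 161 ang 6.8 rim z 0.0774
   stock px [192. 197.] leaf top z 0.067 x,y [ 0.508 -0.061] y rng [-0.107 -0.006] yaw 7.1
   foot c 460 -55 38 102 14.1 z 0.0097
scene R floor z 0.0057 rim rect c 544 -330 size 144 161 ang 4.3 rim z 0.0787
   stock px [144. 279.] leaf top z 0.067 x,y [ 0.59  -0.326] y rng [-0.375 -0.272] yaw -0.3
   foot c 544 -301 92 30 89.0 z 0.0106
```

```bash
cat >> d.py <<'E'
def upR(yaw):
    a=np.radians(yaw); xb=np.array([np.cos(a),np.sin(a),0]); yb=np.array([-np.sin(a),np.cos(a),0]); return R.from_matrix(np.c_[yb,xb,[0,0,-1.]])
def tcp_for(org,yaw,bt):  # bracket origin in world, bt = bracket origin in tool frame
    r=upR(yaw); return np.array(org)-r.apply(bt),r
E
python3 - <<'E'
from d import *
from m1 import t,s
# front lip / back rim pixel checks (top, 1.5x coords)
for nm,px,z in(('L front',[(380,461),(465,453)],.034),('L back',[(369,353),(457,347)],.078),('R front',[(520,417),(606,412)],.034),('R back',[(520,309),(606,306)],.078)):
    Q=onz(t,np.array(px)/1.5,z)[:,:2]; v=Q[0]-Q[1]; print(nm,Q.round(3).tolist(),'mid',Q.mean(0).round(3),'len',np.linalg.norm(v).round(3),'yaw',np.degrees(np.arctan2(-v[0],v[1])).round(1))
c=np.array([.5996,.1512,.1166]); l=(c-O)@F.T; print('L tcp at grasp',l.round(4))
btR=np.array([-.085-l[1],-.0275,l[2]+.0142]); print('btR',btR.round(4)); np.save('btR.npy',btR)
p,r=tcp_for([.474,-.315,.004+.12],1.0,btR); print(p.round(3)); delta(p,r)
E
```

```text
L front [[0.328, -0.0], [0.345, -0.154]] mid [ 0.336 -0.077] len 0.154 yaw 6.4
L back [[0.521, 0.024], [0.535, -0.131]] mid [ 0.528 -0.053] len 0.155 yaw 5.2
R front [[0.411, -0.253], [0.422, -0.414]] mid [ 0.416 -0.334] len 0.161 yaw 3.8
R back [[0.605, -0.243], [0.613, -0.399]] mid [ 0.609 -0.321] len 0.157 yaw 3.2
L tcp at grasp [ 0.0126 -0.0933  0.0237]
btR [ 0.0083 -0.0275  0.0379]
[ 0.502 -0.323  0.162]
t 6.83 at [0.5379 0.0378 0.2981] [145.1   0.2 150.2] | shift mm [-147.2 -349.8  -77. ] | turn [ 31.8 -17.8  57.4] F [-0.1  0.  -3.5] w 0.0047
```

```bash
python3 -m pendant '[{"rx":3.18,"ry":-1.78,"rz":5.74,"tx":0,"ty":0,"tz":0,"jaw":0},{"rx":3.18,"ry":-1.78,"rz":5.74,"tx":0,"ty":0,"tz":0,"jaw":0},{"rx":3.18,"ry":-1.78,"rz":5.74,"tx":0,"ty":0,"tz":0,"jaw":0},{"rx":3.18,"ry":-1.78,"rz":5.74,"tx":0,"ty":0,"tz":0,"jaw":0},{"rx":3.18,"ry":-1.78,"rz":5.74,"tx":0,"ty":0,"tz":0,"jaw":0},{"rx":3.18,"ry":-1.78,"rz":5.74,"tx":0,"ty":0,"tz":0,"jaw":0},{"rx":3.18,"ry":-1.78,"rz":5.74,"tx":0,"ty":0,"tz":0,"jaw":0},{"rx":3.18,"ry":-1.78,"rz":5.74,"tx":0,"ty":0,"tz":0,"jaw":0},{"rx":3.18,"ry":-1.78,"rz":5.74,"tx":0,"ty":0,"tz":0,"jaw":0},{"rx":3.18,"ry":-1.78,"rz":5.74,"tx":0,"ty":0,"tz":0,"jaw":0},{"rx":0,"ry":0,"rz":0,"tx":0,"ty":0,"tz":0,"jaw":0}]' 40
python3 - <<'E'
from d import *
p,r=tcp_for([.472,-.315,.004+.10],1.0,np.load('btR.npy')); print(p.round(3)); delta(p,r)
E
```

```text
time_s: 7.75
tool_pos: [0.5379, 0.0436, 0.2939]
tool_rot: [-179.6, -0.3, 91.3]
force: [0.2, 0.3, -4.3]
grip_width: 0.0049
[ 0.5   -0.323  0.142]
t 7.75 at [0.5379 0.0436 0.2939] [-179.6   -0.3   91.3] | shift mm [-366.2  -45.4  150.7] | turn [-0.4 -0.3  0.3] F [ 0.2  0.3 -4.3] w 0.0049
```

```bash
python3 -m pendant '[{"rx":-0.4,"ry":-0.3,"rz":0.3,"tx":-15,"ty":-2,"tz":0,"jaw":0},{"rx":0,"ry":0,"rz":0,"tx":-28,"ty":-3,"tz":0,"jaw":0},{"rx":0,"ry":0,"rz":0,"tx":-35,"ty":-4,"tz":0,"jaw":0},{"rx":0,"ry":0,"rz":0,"tx":-35,"ty":-4,"tz":0,"jaw":0},{"rx":0,"ry":0,"rz":0,"tx":-35,"ty":-4,"tz":0,"jaw":0},{"rx":0,"ry":0,"rz":0,"tx":-35,"ty":-5,"tz":0,"jaw":0},{"rx":0,"ry":0,"rz":0,"tx":-35,"ty":-5,"tz":0,"jaw":0},{"rx":0,"ry":0,"rz":0,"tx":-35,"ty":-5,"tz":8,"jaw":0},{"rx":0,"ry":0,"rz":0,"tx":-35,"ty":-4,"tz":14,"jaw":0},{"rx":0,"ry":0,"rz":0,"tx":-35,"ty":-4,"tz":14,"jaw":0},{"rx":0,"ry":0,"rz":0,"tx":-28,"ty":-3,"tz":14,"jaw":0},{"rx":0,"ry":0,"rz":0,"tx":-15,"ty":-2,"tz":14,"jaw":0},{"rx":0,"ry":0,"rz":0,"tx":0,"ty":0,"tz":10,"jaw":0},{"rx":0,"ry":0,"rz":0,"tx":0,"ty":0,"tz":0,"jaw":0},{"rx":0,"ry":0,"rz":0,"tx":0,"ty":0,"tz":0,"jaw":0}]' 40
python3 - <<'E'
from d import *
p,r=tcp_for([.472,-.315,.004+.10],1.0,np.load('btR.npy')); print(p.round(3)); delta(p,r); print(env.get_obs()['qpos'].round(1))
for n in('scene','top','wrist'): snap(env,n)
a=load('wrist')['img'];save(a,'w3')
b=cv2.resize(load('scene')['img'][180:340,60:220],None,fx=2.4,fy=2.4);c=cv2.resize(load('top')['img'][170:330,300:460],None,fx=2.4,fy=2.4);save(np.hstack([b,c]),'st3',1)
E
```

```text
time_s: 9.0
tool_pos: [0.4985, -0.3239, 0.2221]
tool_rot: [179.8, -0.0, 91.0]
force: [0.7, 0.2, -4.0]
grip_width: 0.0047
[ 0.5   -0.323  0.142]
t 9.0 at [ 0.4985 -0.3239  0.2221] [179.8  -0.   91. ] | shift mm [ 1.   0.9 80.2] | turn [ 0.2 -0.   0. ] F [ 0.7  0.2 -4. ] w 0.0047
[34.8 12.1 -5.  92.6  0.9 75.2 30.8]
```

View pics/w3.png

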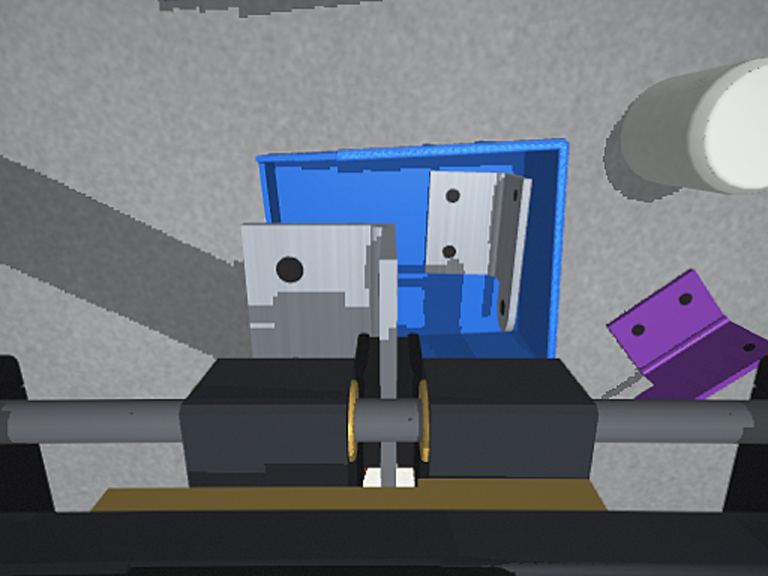

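View pics/st3.png

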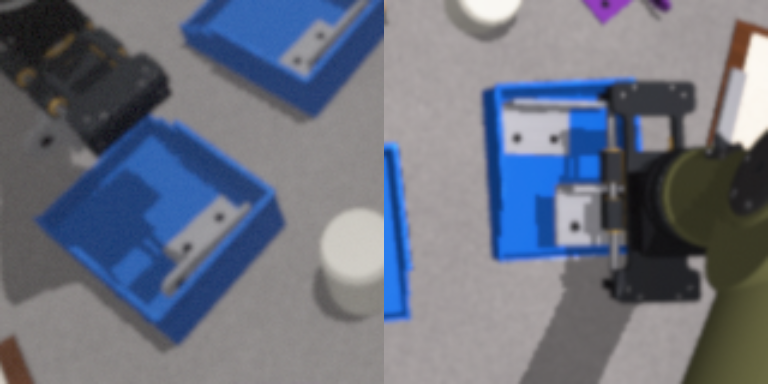

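The wrist view shows the held bracket at (320,290), with its foot parallel to the stock one at (465,225). Filter and purple look-alike are clear. I use this near view to recheck the bin, the stock and the held foot.

```bash
cat > m2.py <<'E'
from d import *
import sys
w=load('wrist'); P,z=cloud(w); hsv=cv2.cvtColor(w['img'],cv2.COLOR_RGB2HSV)
bl=(hsv[...,0]>100)&(hsv[...,0]<120)&(hsv[...,1]>150)
fl=P[bl&(abs(P[...,2]-.004)<.008)]; print('bin floor z',np.median(fl[:,2]).round(4))
g=(hsv[...,1]<60)&(hsv[...,2]>90)
st=g&(P[...,2]<.016)&(P[...,2]>.006)&bl[...]*0==0
def rect(m,nm):
    n,l,s,c=cv2.connectedComponentsWithStats(m.astype(np.uint8)); i=1+s[1:,4].argmax(); Q=P[l==i]
    r=cv2.minAreaRect((Q[:,:2]*1000).astype(np.float32)); print(nm,'px',c[i].round(0),'n',s[i,4],'centre',np.round(r[0]),'size',np.round(r[1]),'ang',round(r[2],1),'z',np.median(Q[:,2]).round(4),'corners',cv2.boxPoints(r).round(0).tolist())
rect(g&(P[...,2]<.016)&(P[...,2]>.005),'stock foot')
top=P[g&(P[...,2]>.05)&(P[...,2]<.075)]; p=np.polyfit(top[:,1],top[:,0],1); print('stock leaf yaw',np.degrees(np.arctan(-p[0])).round(1),'x',np.median(top[:,0]).round(3),'y',np.percentile(top[:,1],[1,99]).round(3))
c,_,_=cur()
rect(g&(abs(P[...,2]-(c[2]-.035))<.008),'held foot')
E
python3 m2.py
```

```text
bin floor z 0.003
stock foot px [309. 148.] n 3153 centre [ 560. -307.] size [80. 55.] ang 89.6 z 0.008 corners [[532.0, -347.0], [587.0, -347.0], [588.0, -268.0], [533.0, -267.0]]
stock leaf yaw -38.1 x 0.675 y [-0.371 -0.201]
held foot px [208. 192.] n 7492 centre [ 473. -306.] size [60. 58.] ang 1.1 z 0.1902 corners [[442.0, -277.0], [443.0, -335.0], [503.0, -334.0], [502.0, -276.0]]
```

```bash
python3 -m pendant '[{"rx":0.2,"ry":0,"rz":0.6,"tx":1,"ty":0,"tz":10,"jaw":0},{"rx":0,"ry":0,"rz":0,"tx":0,"ty":0,"tz":18,"jaw":0},{"rx":0,"ry":0,"rz":0,"tx":0,"ty":0,"tz":24,"jaw":0},{"rx":0,"ry":0,"rz":0,"tx":0,"ty":0,"tz":24,"jaw":0},{"rx":0,"ry":0,"rz":0,"tx":0,"ty":0,"tz":24,"jaw":0},{"rx":0,"ry":0,"rz":0,"tx":0,"ty":0,"tz":24,"jaw":0},{"rx":0,"ry":0,"rz":0,"tx":0,"ty":0,"tz":20,"jaw":0},{"rx":0,"ry":0,"rz":0,"tx":0,"ty":0,"tz":14,"jaw":0},{"rx":0,"ry":0,"rz":0,"tx":0,"ty":0,"tz":8,"jaw":0},{"rx":0,"ry":0,"rz":0,"tx":0,"ty":0,"tz":5,"jaw":0},{"rx":0,"ry":0,"rz":0,"tx":0,"ty":0,"tz":3,"jaw":0},{"rx":0,"ry":0,"rz":0,"tx":0,"ty":0,"tz":0,"jaw":0},{"rx":0,"ry":0,"rz":0,"tx":0,"ty":0,"tz":0,"jaw":0}]' 40
python3 - <<'E'
from d import *
p,r=tcp_for([.472,-.315,.0035],.3,np.load('btR.npy')); delta(p,r)
E
```

```text
time_s: 10.23
tool_pos: [0.4995, -0.3255, 0.0501]
tool_rot: [179.9, 0.2, 90.3]
force: [0.4, 0.2, -3.3]
grip_width: 0.0044
t 10.23 at [ 0.4995 -0.3255  0.0501] [179.9   0.2  90.3] | shift mm [ 2.4 -0.   8.7] | turn [0.1 0.2 0. ] F [ 0.4  0.2 -3.3] w 0.0044
```

```bash
python3 -m pendant '[{"rx":0,"ry":0.2,"rz":0,"tx":1,"ty":0,"tz":2,"jaw":0},{"rx":0,"ry":0,"rz":0,"tx":1,"ty":0,"tz":2,"jaw":0},{"rx":0,"ry":0,"rz":0,"tx":0,"ty":0,"tz":1.5,"jaw":0},{"rx":0,"ry":0,"rz":0,"tx":0,"ty":0,"tz":0,"jaw":0}]' 40
python3 -m pendant '[{"rx":0,"ry":0,"rz":0,"tx":0,"ty":0,"tz":1,"jaw":0},{"rx":0,"ry":0,"rz":0,"tx":0,"ty":0,"tz":1,"jaw":0},{"rx":0,"ry":0,"rz":0,"tx":0,"ty":0,"tz":0,"jaw":0}]'
```

```text
time_s: 10.57
tool_pos: [0.4987, -0.323, 0.0434]
tool_rot: [180.0, -0.1, 90.3]
force: [-0.4, -0.5, -4.8]
grip_width: 0.0046
time_s: 10.82
tool_pos: [0.4989, -0.3233, 0.0416]
tool_rot: [179.9, -0.1, 90.3]
force: [-0.1, 0.3, -3.4]
grip_width: 0.0049
```

```bash
python3 -m pendant '[{"rx":0,"ry":0,"rz":0,"tx":0,"ty":0,"tz":0.7,"jaw":0},{"rx":0,"ry":0,"rz":0,"tx":0,"ty":0,"tz":0,"jaw":0}]' 
python3 -m pendant '[{"rx":0,"ry":0,"rz":0,"tx":0,"ty":0,"tz":0.7,"jaw":0},{"rx":0,"ry":0,"rz":0,"tx":0,"ty":0,"tz":0,"jaw":0}]' 
```

```text
time_s: 10.98
tool_pos: [0.499, -0.3233, 0.0415]
tool_rot: [179.9, -0.1, 90.3]
force: [-0.8, 0.8, 0.8]
grip_width: 0.0047
time_s: 11.15
tool_pos: [0.499, -0.3233, 0.0415]
tool_rot: [179.9, -0.1, 90.3]
force: [-3.3, 2.2, 6.2]
grip_width: 0.0051
```

Contact: the force changed from −4 to +6 N and z stopped at 0.0415. I release.

```bash
python3 -m pendant '[{"rx":0,"ry":0,"rz":0,"tx":0,"ty":0,"tz":0,"jaw":8},{"rx":0,"ry":0,"rz":0,"tx":0,"ty":0,"tz":0,"jaw":12},{"rx":0,"ry":0,"rz":0,"tx":0,"ty":0,"tz":0,"jaw":20},{"rx":0,"ry":0,"rz":0,"tx":0,"ty":0,"tz":0,"jaw":30},{"rx":0,"ry":0,"rz":0,"tx":0,"ty":0,"tz":0,"jaw":36},{"rx":0,"ry":0,"rz":0,"tx":0,"ty":0,"tz":0,"jaw":36},{"rx":0,"ry":0,"rz":0,"tx":0,"ty":0,"tz":0,"jaw":36}]' 
python3 -m pendant '[{"rx":0,"ry":0,"rz":0,"tx":0,"ty":0,"tz":-8,"jaw":36},{"rx":0,"ry":0,"rz":0,"tx":0,"ty":0,"tz":-15,"jaw":36},{"rx":0,"ry":0,"rz":0,"tx":0,"ty":0,"tz":-25,"jaw":36},{"rx":0,"ry":0,"rz":0,"tx":0,"ty":0,"tz":-35,"jaw":36},{"rx":0,"ry":0,"rz":0,"tx":0,"ty":0,"tz":-35,"jaw":36},{"rx":0,"ry":0,"rz":0,"tx":0,"ty":0,"tz":-35,"jaw":50},{"rx":0,"ry":0,"rz":0,"tx":0,"ty":0,"tz":-35,"jaw":55},{"rx":0,"ry":0,"rz":0,"tx":0,"ty":0,"tz":-35,"jaw":55},{"rx":0,"ry":0,"rz":0,"tx":0,"ty":0,"tz":-25,"jaw":55},{"rx":0,"ry":0,"rz":0,"tx":0,"ty":0,"tz":-10,"jaw":55},{"rx":0,"ry":0,"rz":0,"tx":0,"ty":0,"tz":0,"jaw":55}]' 
python3 - <<'E'
from d import *
w=snap(env,'wrist');save(w['img'],'w4')
E
python3 m2.py
python3 - <<'E'
from d import *
delta(stand(.0118,.096,.2,-.0142),bracketR(F))
E
```

```text
time_s: 11.73
tool_pos: [0.4988, -0.3232, 0.0401]
tool_rot: [180.0, -0.1, 90.3]
force: [-0.0, 0.2, 0.1]
grip_width: 0.0335
time_s: 12.65
tool_pos: [0.4997, -0.3242, 0.3019]
tool_rot: [179.7, 0.1, 90.3]
force: [0.2, -0.3, -0.5]
grip_width: 0.0545
bin floor z 0.003
stock foot px [300. 138.] n 2189 centre [ 560. -307.] size [79. 55.] ang 89.7 z 0.008 corners [[532.0, -347.0], [587.0, -347.0], [588.0, -268.0], [532.0, -267.0]]
stock leaf yaw -46.2 x 0.592 y [-0.384 -0.202]
t 12.7 at [ 0.4989 -0.3237  0.2991] [179.9  -0.   90.3] | shift mm [ 487.2 -107.7   50. ] | turn [-31.5  18.4 -58.2] F [ 0.3  0.8 -0.7] w 0.055Traceback (most recent call last):
  File "m2.py", line 14, in <module>
    rect(g&(abs(P[...,2]-(c[2]-.035))<.008),'held foot')
    ~~~~^^^^^^^^^^^^^^^^^^^^^^^^^^^^^^^^^^^^^^^^^^^^^^^^
  File "m2.py", line 9, in rect
    n,l,s,c=cv2.connectedComponentsWithStats(m.astype(np.uint8)); i=1+s[1:,4].argmax(); Q=P[l==i]
                                                                      ~~~~~~~~~~~~~~^^
ValueError: attempt to get argmax of an empty sequence
```

View pics/w4.png

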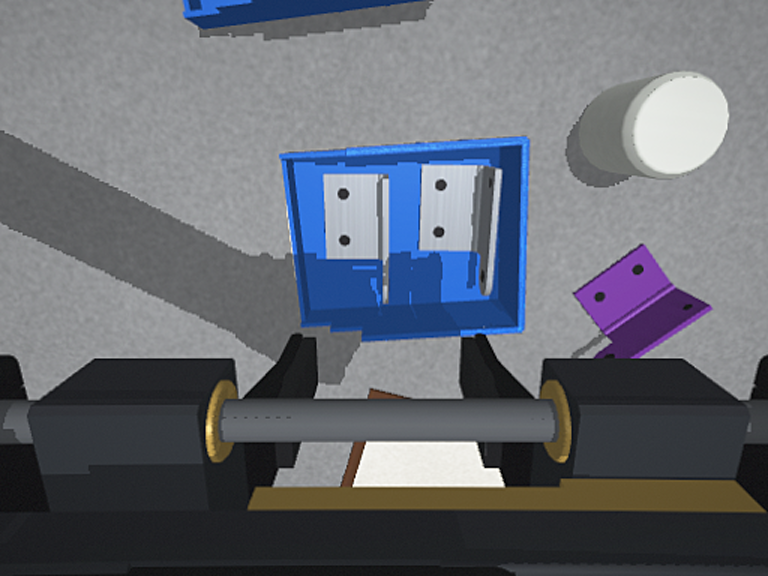

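The picture shows the right bracket standing at (355,215), parallel to the stock at (455,210). The stock foot is still at (560,−307) mm. Now the left one.

```bash
python3 -m pendant '[{"rx":0,"ry":0,"rz":0,"tx":15,"ty":-3,"tz":-20,"jaw":55},{"rx":0,"ry":0,"rz":0,"tx":30,"ty":-6,"tz":-20,"jaw":55},{"rx":0,"ry":0,"rz":0,"tx":35,"ty":-7,"tz":-20,"jaw":55},{"rx":0,"ry":0,"rz":0,"tx":36,"ty":-7,"tz":-20,"jaw":55},{"rx":0,"ry":0,"rz":0,"tx":36,"ty":-7,"tz":0,"jaw":55},{"rx":0,"ry":0,"rz":0,"tx":36,"ty":-7,"tz":0,"jaw":55},{"rx":0,"ry":0,"rz":0,"tx":36,"ty":-7,"tz":0,"jaw":55},{"rx":0,"ry":0,"rz":0,"tx":36,"ty":-7,"tz":0,"jaw":55},{"rx":0,"ry":0,"rz":0,"tx":36,"ty":-7,"tz":0,"jaw":55},{"rx":0,"ry":0,"rz":0,"tx":36,"ty":-7,"tz":0,"jaw":55},{"rx":0,"ry":0,"rz":0,"tx":36,"ty":-7,"tz":0,"jaw":55},{"rx":0,"ry":0,"rz":0,"tx":36,"ty":-7,"tz":0,"jaw":55},{"rx":0,"ry":0,"rz":0,"tx":26,"ty":-6,"tz":0,"jaw":55},{"rx":0,"ry":0,"rz":0,"tx":10,"ty":-3,"tz":0,"jaw":55}]'
python3 - <<'E'
from d import *
print(env.get_obs()['qpos'].round(1))
delta(stand(.0118,.096,.2,-.0142),bracketR(F))
E
```

```text
time_s: 13.87
tool_pos: [0.4062, 0.12, 0.3766]
tool_rot: [-179.8, -0.1, 90.7]
force: [0.2, -0.2, 0.9]
grip_width: 0.0547
[ 15.5 -11.5 -29.3  97.5  -5.7  92.6 -12.9]
t 13.87 at [0.4062 0.12   0.3766] [-1.798e+02 -1.000e-01  9.070e+01] | shift mm [ 43.  -16.6 127.7] | turn [-31.8  18.1 -57.9] F [ 0.2 -0.2  0.9] w 0.0547
```

```bash
python3 -m pendant '[{"rx":-3.18,"ry":1.81,"rz":-5.79,"tx":0,"ty":0,"tz":0,"jaw":55},{"rx":-3.18,"ry":1.81,"rz":-5.79,"tx":0,"ty":0,"tz":0,"jaw":55},{"rx":-3.18,"ry":1.81,"rz":-5.79,"tx":0,"ty":0,"tz":0,"jaw":55},{"rx":-3.18,"ry":1.81,"rz":-5.79,"tx":0,"ty":0,"tz":0,"jaw":55},{"rx":-3.18,"ry":1.81,"rz":-5.79,"tx":0,"ty":0,"tz":0,"jaw":55},{"rx":-3.18,"ry":1.81,"rz":-5.79,"tx":0,"ty":0,"tz":0,"jaw":55},{"rx":-3.18,"ry":1.81,"rz":-5.79,"tx":0,"ty":0,"tz":0,"jaw":55},{"rx":-3.18,"ry":1.81,"rz":-5.79,"tx":0,"ty":0,"tz":0,"jaw":55},{"rx":-3.18,"ry":1.81,"rz":-5.79,"tx":0,"ty":0,"tz":0,"jaw":55},{"rx":-3.18,"ry":1.81,"rz":-5.79,"tx":0,"ty":0,"tz":0,"jaw":55},{"rx":0,"ry":0,"rz":0,"tx":0,"ty":0,"tz":0,"jaw":55},{"rx":0,"ry":0,"rz":0,"tx":0,"ty":0,"tz":0,"jaw":55}]'
python3 - <<'E'
from d import *
print(env.get_obs()['qpos'].round(1))
delta(stand(.0118,.096,.11,-.0142),bracketR(F))
w=snap(env,'wrist');save(w['img'],'w5')
E
```

```text
time_s: 14.87
tool_pos: [0.4589, 0.1193, 0.38]
tool_rot: [148.9, -3.2, 146.6]
force: [0.2, -0.4, 0.4]
grip_width: 0.0549
[  8.9 -17.1  -4.9 108.6 -30.7  76.6  63.9]
t 14.87 at [0.4589 0.1193 0.38  ] [148.9  -3.2 146.6] | shift mm [ 74.6 -66.1 204.6] | turn [-3.7 -0.5 -5. ] F [ 0.2 -0.4  0.4] w 0.0549
```

View pics/w5.png

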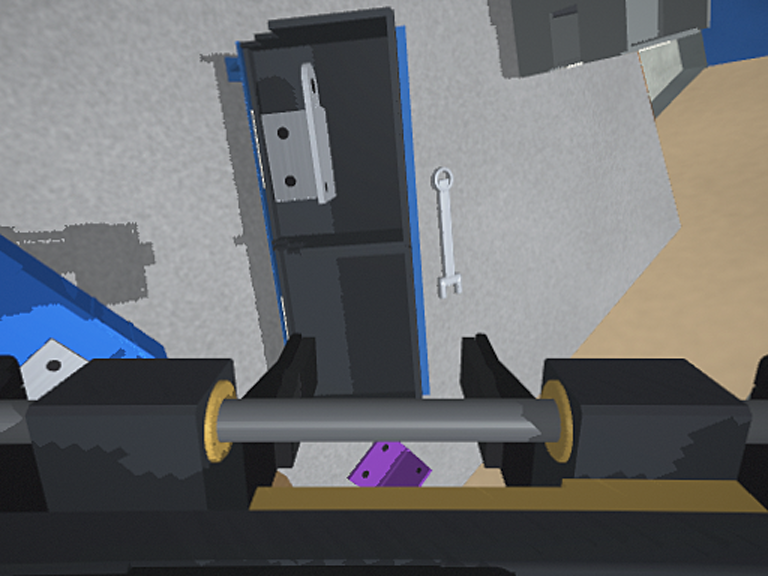

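The wrist view shows the left return at (295,150), but joint 2 hit its limit there, so the tool is short of the pose. Lower down should be reachable. I go nearer in steps.

```bash
python3 -m pendant '[{"rx":0,"ry":0,"rz":0,"tx":10,"ty":-8,"tz":25,"jaw":55},{"rx":0,"ry":0,"rz":0,"tx":12,"ty":-11,"tz":30,"jaw":55},{"rx":-1,"ry":0,"rz":-1,"tx":12,"ty":-11,"tz":30,"jaw":55},{"rx":-1,"ry":0,"rz":-1,"tx":12,"ty":-11,"tz":30,"jaw":55},{"rx":-1,"ry":0,"rz":-1,"tx":12,"ty":-11,"tz":20,"jaw":55},{"rx":-0.7,"ry":-0.5,"rz":-2,"tx":10,"ty":-8,"tz":10,"jaw":55},{"rx":0,"ry":0,"rz":0,"tx":0,"ty":0,"tz":0,"jaw":55}]'
python3 - <<'E'
from d import *
print(env.get_obs()['qpos'].round(1))
delta(stand(.0118,.096,.11,-.0142),bracketR(F))
E
```

```text
time_s: 15.5
tool_pos: [0.4301, 0.1835, 0.2202]
tool_rot: [145.5, -1.1, 151.7]
force: [-0.6, -0.3, -0.6]
grip_width: 0.0548
[  5.9 -17.2  -9.3 128.  -39.4  56.7  76.6]
t 15.5 at [0.4301 0.1835 0.2202] [145.5  -1.1 151.7] | shift mm [ 24.7 -14.3  45.4] | turn [-0.5 -1.6  0.4] F [-0.6 -0.3 -0.6] w 0.0548
```

```bash
python3 -m pendant '[{"rx":0,"ry":-0.4,"rz":0,"tx":7,"ty":-4,"tz":15,"jaw":55},{"rx":0,"ry":-0.4,"rz":0,"tx":7,"ty":-4,"tz":15,"jaw":55},{"rx":-0.3,"ry":-0.4,"rz":0.2,"tx":6,"ty":-4,"tz":15,"jaw":55},{"rx":-0.3,"ry":-0.4,"rz":0.2,"tx":5,"ty":-3,"tz":10,"jaw":55},{"rx":0,"ry":0,"rz":0,"tx":0,"ty":0,"tz":0,"jaw":55},{"rx":0,"ry":0,"rz":0,"tx":0,"ty":0,"tz":0,"jaw":55}]'
python3 - <<'E'
from d import *
print(env.get_obs()['qpos'].round(1))
delta(stand(.0118,.096,.037,-.0142),bracketR(F))
w=snap(env,'wrist');save(w['img'],'w6')
E
```

```text
time_s: 16.0
tool_pos: [0.4214, 0.2116, 0.1722]
tool_rot: [144.6, 0.3, 150.3]
force: [0.1, -0.1, -0.4]
grip_width: 0.055
[  2.7 -16.7 -11.8 133.9 -43.2  46.8  77.2]
t 16.0 at [0.4214 0.2116 0.1722] [144.6   0.3 150.3] | shift mm [ 4.9 -4.3 66.6] | turn [0.4 0.4 0. ] F [ 0.1 -0.1 -0.4] w 0.055
```

View pics/w6.png

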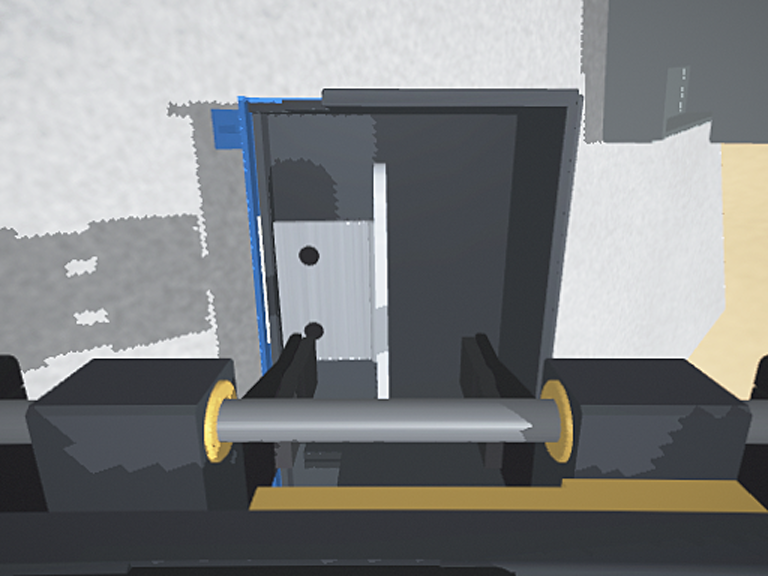

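```bash
python3 - <<'E'
from d import *
w=load('wrist'); P,z=cloud(w); L=(P-O)@F.T; hsv=cv2.cvtColor(w['img'],cv2.COLOR_RGB2HSV)
h0=-.0142; m=(hsv[...,2]>110)&(hsv[...,1]<60)&(abs(L[...,0])<.05)&(L[...,1]>.03)&(L[...,1]<.175)
top=L[m&(L[...,2]-h0>.05)&(L[...,2]-h0<.07)]; ft=L[m&(abs(L[...,2]-h0-.005)<.004)]
print('leaf top x',np.median(top[:,0]).round(4),'y',np.percentile(top[:,1],[1,99]).round(4),'h',np.median(top[:,2]-h0).round(4)); print('foot y',np.percentile(ft[:,1],[1,99]).round(4),'x',np.percentile(ft[:,0],[1,99]).round(4),'h',np.median(ft[:,2]-h0).round(4))
E
```

```text
leaf top x 0.0119 y [0.0566 0.1581] h 0.0595
foot y [0.0492 0.1282] x [-0.045   0.0075] h 0.0046
```

This agrees: leaf x 11.9 mm, foot y 49–128 mm, top 59.5 mm above the floor. I go in.

```bash
python3 -m pendant '[{"rx":0.2,"ry":0.2,"rz":0,"tx":3,"ty":-2,"tz":4,"jaw":55},{"rx":0.2,"ry":0.2,"rz":0,"tx":2,"ty":-2,"tz":10,"jaw":55},{"rx":0,"ry":0,"rz":0,"tx":0,"ty":0,"tz":15,"jaw":55},{"rx":0,"ry":0,"rz":0,"tx":0,"ty":0,"tz":15,"jaw":55},{"rx":0,"ry":0,"rz":0,"tx":0,"ty":0,"tz":13,"jaw":55},{"rx":0,"ry":0,"rz":0,"tx":0,"ty":0,"tz":8,"jaw":55},{"rx":0,"ry":0,"rz":0,"tx":0,"ty":0,"tz":0,"jaw":55},{"rx":0,"ry":0,"rz":0,"tx":0,"ty":0,"tz":0,"jaw":55}]' 25
python3 - <<'E'
from d import *
delta(stand(.0118,.096,.037,-.0142),bracketR(F)); print(env.get_obs()['qpos'].round(1))
E
```

```text
time_s: 16.72
tool_pos: [0.4332, 0.2433, 0.1153]
tool_rot: [145.1, -0.1, 150.5]
force: [-0.7, -0.1, 0.3]
grip_width: 0.0548
t 16.72 at [0.4332 0.2433 0.1153] [ 1.451e+02 -1.000e-01  1.505e+02] | shift mm [-0.9  1.5  0.8] | turn [-0.1 -0.1 -0. ] F [-0.7 -0.1  0.3] w 0.0548
[-1.00e-01 -8.60e+00 -1.46e+01  1.35e+02 -4.74e+01  3.70e+01  8.02e+01]
```

```bash
python3 -m pendant '[{"rx":0,"ry":0,"rz":0,"tx":0,"ty":0,"tz":0,"jaw":35},{"rx":0,"ry":0,"rz":0,"tx":0,"ty":0,"tz":0,"jaw":20},{"rx":0,"ry":0,"rz":0,"tx":0,"ty":0,"tz":0,"jaw":10},{"rx":0,"ry":0,"rz":0,"tx":0,"ty":0,"tz":0,"jaw":0},{"rx":0,"ry":0,"rz":0,"tx":0,"ty":0,"tz":0,"jaw":0},{"rx":0,"ry":0,"rz":0,"tx":0,"ty":0,"tz":0,"jaw":0},{"rx":0,"ry":0,"rz":0,"tx":0,"ty":0,"tz":0,"jaw":0},{"rx":0,"ry":0,"rz":0,"tx":0,"ty":0,"tz":0,"jaw":0},{"rx":0,"ry":0,"rz":0,"tx":0,"ty":0,"tz":0,"jaw":0},{"rx":0,"ry":0,"rz":0,"tx":0,"ty":0,"tz":0,"jaw":0},{"rx":0,"ry":0,"rz":0,"tx":0,"ty":0,"tz":0,"jaw":0},{"rx":0,"ry":0,"rz":0,"tx":0,"ty":0,"tz":0,"jaw":0}]' 40
python3 - <<'E'
from d import *
c,_,_=cur(); l=(c-O)@F.T; bt=np.array([.0882-l[1],-.0275,l[2]+.0142]); print(l.round(4),bt.round(4)); np.save('btL.npy',bt)
E
```

```text
time_s: 17.72
tool_pos: [0.4348, 0.244, 0.1172]
tool_rot: [144.9, 0.1, 150.5]
force: [2.8, 4.6, 2.5]
grip_width: 0.0046
[0.0125 0.0958 0.0244] [-0.0076 -0.0275  0.0386]
```

Gripped at 4.6 mm. I lift about 62 mm square to the floor, then turn upright while rising, which eases joint 2.

```bash
python3 -m pendant '[{"rx":0,"ry":0,"rz":0,"tx":0,"ty":0,"tz":-5,"jaw":0},{"rx":0,"ry":0,"rz":0,"tx":0,"ty":0,"tz":-10,"jaw":0},{"rx":0,"ry":0,"rz":0,"tx":0,"ty":0,"tz":-14,"jaw":0},{"rx":0,"ry":0,"rz":0,"tx":0,"ty":0,"tz":-15,"jaw":0},{"rx":0,"ry":0,"rz":0,"tx":0,"ty":0,"tz":-12,"jaw":0},{"rx":0,"ry":0,"rz":0,"tx":0,"ty":0,"tz":-6,"jaw":0},{"rx":0,"ry":0,"rz":0,"tx":0,"ty":0,"tz":0,"jaw":0}]' 40
python3 - <<'E'
from d import *
print(env.get_obs()['qpos'].round(1))
p,r=tcp_for([.39,-.055,.15],6.5,np.load('btL.npy')); delta(p,r)
c,_,_=cur(); print(((c-O)@F.T).round(4))
E
```

```text
time_s: 18.3
tool_pos: [0.4155, 0.2113, 0.1661]
tool_rot: [145.1, -0.0, 150.5]
force: [-0.3, -0.4, -3.6]
grip_width: 0.0044
[  2.5 -16.8 -11.7 134.5 -43.   46.8  77.2]
t 18.3 at [0.4155 0.2113 0.1661] [145.1  -0.  150.5] | shift mm [-126.7 -169.2 -145.4] | turn [ 32.3 -16.4  52.3] F [-0.3 -0.4 -3.6] w 0.0044
[0.0095 0.0965 0.0863]
```

```bash
python3 -m pendant '[{"rx":3.55,"ry":-1.8,"rz":5.75,"tx":0,"ty":0,"tz":0,"jaw":0},{"rx":3.55,"ry":-1.8,"rz":5.75,"tx":0,"ty":0,"tz":-4,"jaw":0},{"rx":3.55,"ry":-1.8,"rz":5.75,"tx":0,"ty":0,"tz":-8,"jaw":0},{"rx":3.55,"ry":-1.8,"rz":5.75,"tx":0,"ty":0,"tz":-12,"jaw":0},{"rx":3.55,"ry":-1.8,"rz":5.75,"tx":0,"ty":0,"tz":-14,"jaw":0},{"rx":3.55,"ry":-1.8,"rz":5.75,"tx":0,"ty":0,"tz":-16,"jaw":0},{"rx":3.55,"ry":-1.8,"rz":5.75,"tx":0,"ty":0,"tz":-16,"jaw":0},{"rx":3.55,"ry":-1.8,"rz":5.75,"tx":0,"ty":0,"tz":-16,"jaw":0},{"rx":3.55,"ry":-1.8,"rz":5.75,"tx":0,"ty":0,"tz":-12,"jaw":0},{"rx":0,"ry":0,"rz":0,"tx":0,"ty":0,"tz":0,"jaw":0}]' 40
python3 - <<'E'
from d import *
print(env.get_obs()['qpos'].round(1))
p,r=tcp_for([.399,-.083,.15],6.0,np.load('btL.npy')); print(p.round(3));delta(p,r)
E
```

```text
time_s: 19.13
tool_pos: [0.3988, 0.1934, 0.253]
tool_rot: [176.4, -2.1, 103.2]
force: [2.2, 1.1, -2.0]
grip_width: 0.0049
[-1.000e-01 -1.040e+01 -2.480e+01  1.112e+02 -5.900e+00  7.450e+01
 -1.020e+01]
[ 0.426 -0.073  0.189]
t 19.13 at [0.3988 0.1934 0.253 ] [176.4  -2.1 103.2] | shift mm [-267.2  -37.8   52.3] | turn [ 3.4 -2.4  7.1] F [ 2.2  1.1 -2. ] w 0.0049
```

```bash
python3 -m pendant '[{"rx":1.7,"ry":-1.2,"rz":3.55,"tx":0,"ty":0,"tz":-5,"jaw":0},{"rx":1.7,"ry":-1.2,"rz":3.55,"tx":0,"ty":0,"tz":-5,"jaw":0},{"rx":0,"ry":0,"rz":0,"tx":0,"ty":0,"tz":0,"jaw":0}]' 40
python3 - <<'E'
from d import *
p,r=tcp_for([.399,-.083,.15],6.0,np.load('btL.npy'));delta(p,r)
E
```

```text
time_s: 19.38
tool_pos: [0.3968, 0.1913, 0.2602]
tool_rot: [-179.9, 0.0, 96.1]
force: [1.1, 0.1, -3.6]
grip_width: 0.0047
t 19.38 at [0.3968 0.1913 0.2602] [-179.9    0.    96.1] | shift mm [-265.3    0.7   71.8] | turn [-0.1  0.   0.1] F [ 1.1  0.1 -3.6] w 0.0047
```

```bash
python3 -m pendant '[{"rx":0,"ry":0,"rz":0,"tx":-15,"ty":0,"tz":0,"jaw":0},{"rx":0,"ry":0,"rz":0,"tx":-30,"ty":0,"tz":0,"jaw":0},{"rx":0,"ry":0,"rz":0,"tx":-35,"ty":0,"tz":0,"jaw":0},{"rx":0,"ry":0,"rz":0,"tx":-35,"ty":0,"tz":0,"jaw":0},{"rx":0,"ry":0,"rz":0,"tx":-35,"ty":0,"tz":5,"jaw":0},{"rx":0,"ry":0,"rz":0,"tx":-35,"ty":0,"tz":10,"jaw":0},{"rx":0,"ry":0,"rz":0,"tx":-35,"ty":0,"tz":15,"jaw":0},{"rx":0,"ry":0,"rz":0,"tx":-30,"ty":1,"tz":10,"jaw":0},{"rx":0,"ry":0,"rz":0,"tx":-15,"ty":0,"tz":0,"jaw":0},{"rx":0,"ry":0,"rz":0,"tx":0,"ty":0,"tz":0,"jaw":0},{"rx":0,"ry":0,"rz":0,"tx":0,"ty":0,"tz":0,"jaw":0}]' 40
python3 - <<'E'
from d import *
p,r=tcp_for([.399,-.083,.15],6.0,np.load('btL.npy'));delta(p,r);print(env.get_obs()['qpos'].round(1))
w=snap(env,'wrist');save(w['img'],'w7')
E
python3 m2.py
```

```text
time_s: 20.3
tool_pos: [0.4242, -0.0735, 0.2205]
tool_rot: [-179.9, 0.0, 96.0]
force: [0.0, 0.6, -3.2]
grip_width: 0.0046
t 20.3 at [ 0.4242 -0.0735  0.2205] [-179.9    0.    96. ] | shift mm [ 0.8  1.5 32. ] | turn [-0.1  0.   0. ] F [ 0.   0.6 -3.2] w 0.0046
[ 13.1  -7.7  -6.2 113.2  -0.8  74.4  13.1]
bin floor z 0.003
stock foot px [305. 163.] n 3065 centre [478. -69.] size [56. 80.] ang 5.6 z 0.008 corners [[446.0, -32.0], [454.0, -112.0], [510.0, -106.0], [502.0, -27.0]]
stock leaf yaw 36.1 x 0.676 y [-0.249  0.001]
held foot px [208. 205.] n 5150 centre [393. -65.] size [54. 43.] ang 5.9 z 0.1865 corners [[364.0, -47.0], [369.0, -89.0], [422.0, -84.0], [418.0, -41.0]]
```

View pics/w7.png

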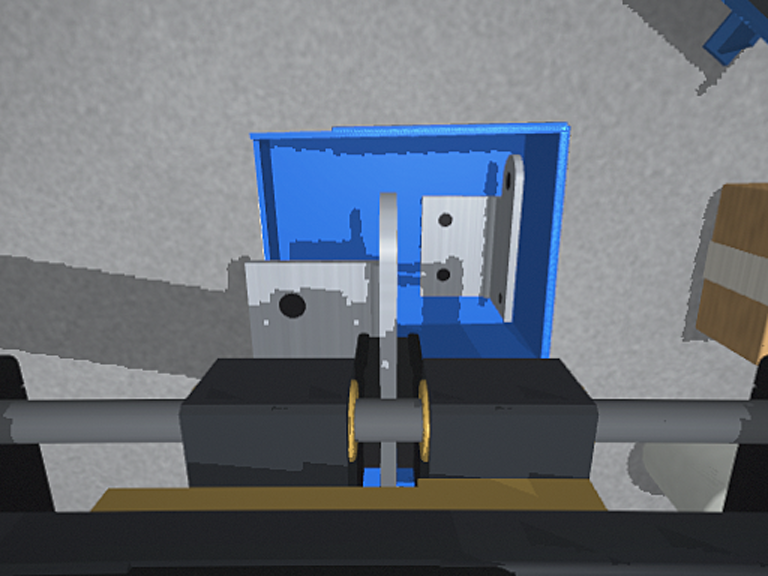

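The wrist view shows the held left bracket (foot 5.9°) parallel to the stock (5.6°), with the lug inside the wall. I lower it.

```bash
python3 -m pendant '[{"rx":0,"ry":0,"rz":0,"tx":1,"ty":1,"tz":10,"jaw":0},{"rx":0,"ry":0,"rz":0,"tx":0,"ty":0,"tz":18,"jaw":0},{"rx":0,"ry":0,"rz":0,"tx":0,"ty":0,"tz":24,"jaw":0},{"rx":0,"ry":0,"rz":0,"tx":0,"ty":0,"tz":24,"jaw":0},{"rx":0,"ry":0,"rz":0,"tx":0,"ty":0,"tz":24,"jaw":0},{"rx":0,"ry":0,"rz":0,"tx":0,"ty":0,"tz":24,"jaw":0},{"rx":0,"ry":0,"rz":0,"tx":0,"ty":0,"tz":20,"jaw":0},{"rx":0,"ry":0,"rz":0,"tx":0,"ty":0,"tz":14,"jaw":0},{"rx":0,"ry":0,"rz":0,"tx":0,"ty":0,"tz":8,"jaw":0},{"rx":0,"ry":0,"rz":0,"tx":0,"ty":0,"tz":4,"jaw":0},{"rx":0,"ry":0,"rz":0,"tx":0,"ty":0,"tz":2,"jaw":0},{"rx":0,"ry":0,"rz":0,"tx":0,"ty":0,"tz":0,"jaw":0},{"rx":0,"ry":0,"rz":0,"tx":0,"ty":0,"tz":0,"jaw":0}]' 40
python3 - <<'E'
from d import *
p,r=tcp_for([.399,-.083,.0035],6.0,np.load('btL.npy'));delta(p,r);print(env.get_obs()['qpos'].round(1))
E
```

```text
time_s: 21.43
tool_pos: [0.4268, -0.0723, 0.0509]
tool_rot: [179.9, 0.2, 96.0]
force: [0.1, -0.5, -3.3]
grip_width: 0.0049
t 21.43 at [ 0.4268 -0.0723  0.0509] [179.9   0.2  96. ] | shift mm [-0.  -1.3  8.8] | turn [ 0.1  0.2 -0. ] F [ 0.1 -0.5 -3.3] w 0.0049
[ 12.7   3.1  -6.9 124.2   0.6  52.6  11.5]
```

```bash
python3 -m pendant '[{"rx":0,"ry":0.2,"rz":0,"tx":0,"ty":0,"tz":2,"jaw":0},{"rx":0,"ry":0,"rz":0,"tx":0,"ty":0,"tz":2,"jaw":0},{"rx":0,"ry":0,"rz":0,"tx":0,"ty":0,"tz":1.5,"jaw":0},{"rx":0,"ry":0,"rz":0,"tx":0,"ty":0,"tz":1,"jaw":0},{"rx":0,"ry":0,"rz":0,"tx":0,"ty":0,"tz":0,"jaw":0}]' 40
python3 -m pendant '[{"rx":0,"ry":0,"rz":0,"tx":0,"ty":0,"tz":1,"jaw":0},{"rx":0,"ry":0,"rz":0,"tx":0,"ty":0,"tz":0,"jaw":0}]'
python3 -m pendant '[{"rx":0,"ry":0,"rz":0,"tx":0,"ty":0,"tz":0.7,"jaw":0},{"rx":0,"ry":0,"rz":0,"tx":0,"ty":0,"tz":0,"jaw":0}]'
```

```text
time_s: 21.85
tool_pos: [0.4259, -0.0724, 0.0435]
tool_rot: [-180.0, -0.1, 96.0]
force: [0.0, -0.5, -3.0]
grip_width: 0.0047
time_s: 22.02
tool_pos: [0.426, -0.0724, 0.0425]
tool_rot: [-180.0, -0.1, 96.0]
force: [0.6, -0.2, -2.3]
grip_width: 0.0047
time_s: 22.18
tool_pos: [0.4261, -0.0724, 0.0421]
tool_rot: [-180.0, -0.1, 96.0]
force: [-0.6, -0.2, -2.0]
grip_width: 0.0047
```

```bash
python3 -m pendant '[{"rx":0,"ry":0,"rz":0,"tx":0,"ty":0,"tz":0.7,"jaw":0},{"rx":0,"ry":0,"rz":0,"tx":0,"ty":0,"tz":0,"jaw":0}]'
python3 -m pendant '[{"rx":0,"ry":0,"rz":0,"tx":0,"ty":0,"tz":0.5,"jaw":0},{"rx":0,"ry":0,"rz":0,"tx":0,"ty":0,"tz":0,"jaw":0}]'
```

```text
time_s: 22.35
tool_pos: [0.4262, -0.0724, 0.042]
tool_rot: [-180.0, -0.1, 96.0]
force: [-3.4, -0.1, 5.3]
grip_width: 0.0048
time_s: 22.52
tool_pos: [0.4263, -0.0724, 0.042]
tool_rot: [-180.0, -0.1, 96.0]
force: [-4.0, 0.3, 8.7]
grip_width: 0.0049
```

Down on the floor (+8.7 N, z held at 0.042). I release and retreat upward.

```bash
python3 -m pendant '[{"rx":0,"ry":0,"rz":0,"tx":0,"ty":0,"tz":-0.5,"jaw":8},{"rx":0,"ry":0,"rz":0,"tx":0,"ty":0,"tz":0,"jaw":12},{"rx":0,"ry":0,"rz":0,"tx":0,"ty":0,"tz":0,"jaw":20},{"rx":0,"ry":0,"rz":0,"tx":0,"ty":0,"tz":0,"jaw":30},{"rx":0,"ry":0,"rz":0,"tx":0,"ty":0,"tz":0,"jaw":32},{"rx":0,"ry":0,"rz":0,"tx":0,"ty":0,"tz":0,"jaw":32},{"rx":0,"ry":0,"rz":0,"tx":0,"ty":0,"tz":0,"jaw":32}]' 
python3 -m pendant '[{"rx":0,"ry":0,"rz":0,"tx":0,"ty":0,"tz":-8,"jaw":32},{"rx":0,"ry":0,"rz":0,"tx":0,"ty":0,"tz":-15,"jaw":32},{"rx":0,"ry":0,"rz":0,"tx":0,"ty":0,"tz":-25,"jaw":32},{"rx":0,"ry":0,"rz":0,"tx":0,"ty":0,"tz":-35,"jaw":32},{"rx":0,"ry":0,"rz":0,"tx":0,"ty":0,"tz":-35,"jaw":32},{"rx":0,"ry":0,"rz":0,"tx":0,"ty":0,"tz":-35,"jaw":50},{"rx":0,"ry":0,"rz":0,"tx":0,"ty":0,"tz":-35,"jaw":55},{"rx":0,"ry":0,"rz":0,"tx":0,"ty":0,"tz":-25,"jaw":55},{"rx":0,"ry":0,"rz":0,"tx":0,"ty":0,"tz":-15,"jaw":55},{"rx":0,"ry":0,"rz":0,"tx":0,"ty":0,"tz":-10,"jaw":55},{"rx":0,"ry":0,"rz":0,"tx":0,"ty":0,"tz":0,"jaw":55}]' 
python3 - <<'E'
from d import *
w=snap(env,'wrist');save(w['img'],'w8')
for n in('top','scene'): snap(env,n)
save(load('scene')['img'],'s8'); save(load('top')['img'],'t8')
P,z=cloud(w); hsv=cv2.cvtColor(w['img'],cv2.COLOR_RGB2HSV)
m=(hsv[...,1]<60)&(hsv[...,2]>90)&(P[...,2]>.005)&(P[...,2]<.016)&(abs(P[...,0]-.44)<.09)&(abs(P[...,1]+.07)<.07)
n,l,s,c=cv2.connectedComponentsWithStats(m.astype(np.uint8))
for i in range(1,n):
    if s[i,4]>150:
        Q=P[l==i]; r=cv2.minAreaRect((Q[:,:2]*1000).astype(np.float32)); print(s[i],np.round(r[0]),np.round(r[1]),round(r[2],1),'z',np.median(Q[:,2]).round(4),'tilt',np.degrees(np.linalg.svd(Q-Q.mean(0),full_matrices=False)[2][2][:2]).round(1))
E
```

```text
time_s: 23.1
tool_pos: [0.426, -0.0724, 0.0412]
tool_rot: [-180.0, -0.1, 96.0]
force: [0.0, 0.6, -0.7]
grip_width: 0.0305
time_s: 24.02
tool_pos: [0.4271, -0.0727, 0.2817]
tool_rot: [179.8, -0.0, 96.0]
force: [0.7, 0.1, 0.1]
grip_width: 0.0542
[ 275  126   43   58 2249] [478. -70.] [55. 78.] 6.6 z 0.008 tilt [2.3 0.3]
[ 215  130   40   58 2141] [397. -84.] [53. 79.] 5.8 z 0.0079 tilt [1.4 0.3]
```

View pics/w8.png

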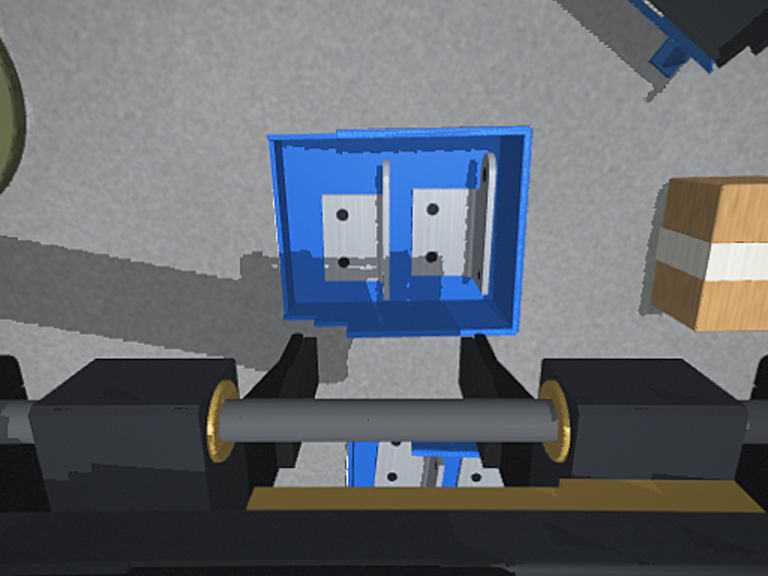

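View pics/s8.png

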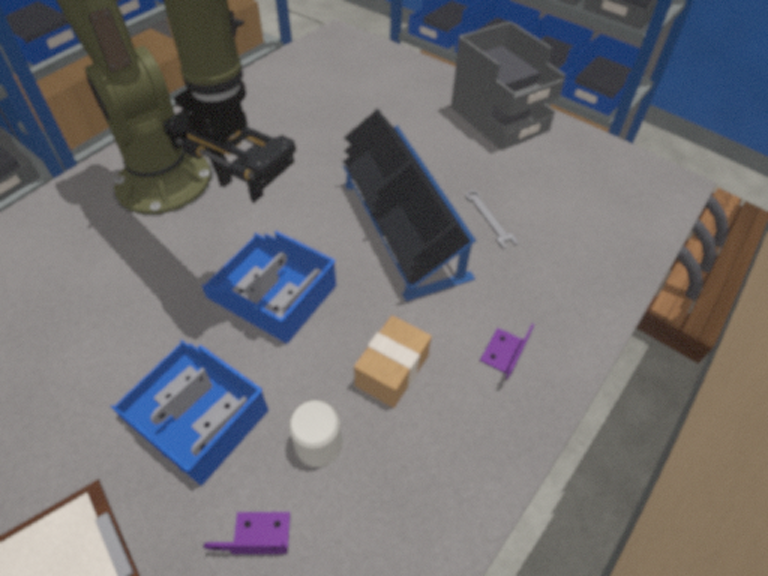

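View pics/t8.png

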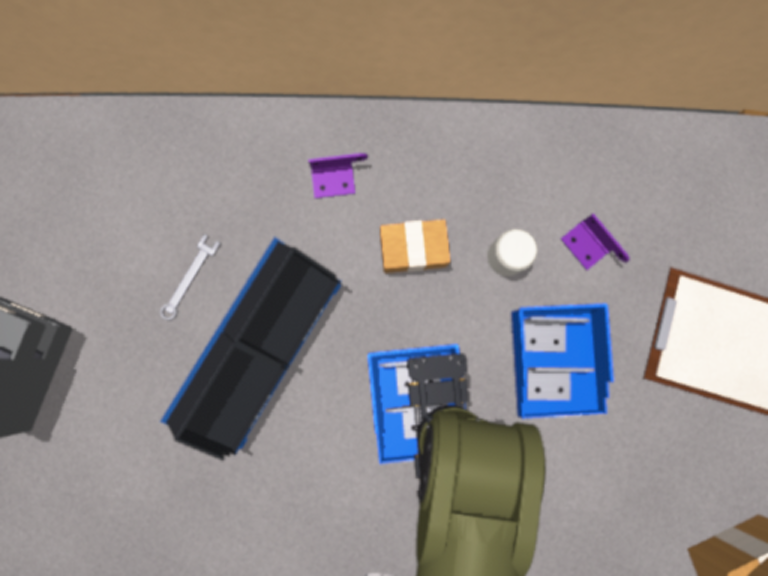

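Everything is in place. Both brackets stand parallel in front of their own-hand stock (scene (262,280) and (180,395)). The stand is empty, and carton, filter, spanner and purple pieces are where they were. I hand in.

```bash
python3 -c "
from cell import env
print(env.sign_off())"
```

```text
the job is handed in; nothing more can be done
None
```

Both returned brackets are in the blue bin of their own hand, and I handed the job in at about 24 s of the 59 s. `sign_off` reported no verdict.

**What I did:** I told the hands apart by lug direction. I gripped each leaf square to the sloping floor (opening about 4.7 mm on the 5 mm plate), lifted it, turned it upright and lowered it until the floor pushed back with 6–9 N. Then I opened the fingers and backed straight up.

**Left bracket, last check:**
- The top of its foot is at z = 7.9 mm, the same as the stock bracket's 8.0 mm, so it is on the bin floor.
- Its yaw is 5.8°, against 6.6° for the stock bracket.
- The stock foot's centre is within about 1 mm of its first reading.

**Right bracket, last check:**
- I did not measure its yaw or height after release. It was set down at a commanded yaw of about 0.3°, against about −0.4° measured for the stock, and the later pictures show it standing parallel.
- The stock foot's centre is unchanged at (560, −307) mm.

**Bystanders:** carton, filter, spanner and both purple look-alikes appear at the same pixels as at the start.

**What disagreed or fell short:**
- Heights from the different cameras differed by up to about 4 mm, so I relied on the wrist view and on contact.
- Joint 2 reached its range limit on the way to the left bracket, so the tool fell short of its pose there. It was back on target before the grasp.
- My stock-leaf yaw readings from the wrist view were wrong because other grey surfaces got into them, so I used the foot outlines.

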